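# Put the balance check weights back in their cups

### The arm

A 6-joint arm with a two-finger parallel gripper is mounted at the origin on a cart in front of the work surface, level with it; the furniture and walls round the work are solid. World frame = base frame: x ahead of the robot, y to its left, z up, the work surface at z = 0. Lengths are in m, angles in rad, forces in N, time in s.
With the tool pointing down it reaches from about 0.35 to 0.85 m from the base axis. Payload 8.1 kg.
Tool frame: the origin (TCP) lies between the finger pads; the fingertips stand 25 mm ahead of it and the grasp point (between the pads) lies 6 mm ahead of it (robot.tip_extent is the distance from the TCP to the fingertips, in m); z points along the fingers, y is the direction in which the jaws open and shut (so a half turn about z gives the same grasp; the last joint's range is limited). The gripper opens to 93 mm and grips with 3 to 60 N. Pads are 15 mm wide; open, the fingers measure 128 mm over their backs; the gripper's body (75 mm by 188 mm) begins 65 mm behind the grasp point.
Start: joints at [1.241, 0.13, 1.488, -0, 1.523, -0.085], TCP at [0.145, 0.582, 0.244] pointing down, gripper open.
Joint ranges: [-2.96, 2.96], [-0.89, 2.26], [0.02, 2.5], [-1.34, 4.48], [0, 2.73], [-2.66, 2.66]. Speed limits (rad/s): [2.39, 2.39, 2.79, 3.14, 3.14, 3.14].

### API

Orientations are given as a rotation vector (axis times angle).
In Python, from plant import robot gives the robot as it stands.
- The arm moves only by the tool drive_tool, never from a script. Its argument "increments" is a list of rows, each a list of 7 numbers: the closure, from 0 (fully open) to 1 (shut), then the shift along the world's x, y, z in units of 25 mm (1.0 is 25 mm), then the turn, a rotation vector about the world's x, y, z in rad. In form: [[gripper, dx, dy, dz, rx, ry, rz], ...]. A call has 1 to 20 rows; each row is the pose to reach, as a shift and turn from the pose commanded when the call began; what a row does not reach only later rows make up. A row lasts 1/12 s, in which the tool goes at most 41.7 mm and 7.16 degrees, less where a joint would pass 70% of its speed; a pose out of reach is approached as far as the arm can. A call with a gripper value outside its range is refused whole. The fingers move at their own pace and stop on an object; "squeeze" is the grip in N (left out, the last holds). Time passes only in rows, so rows that repeat a pose let the fingers close. It gives the time, the measured TCP pose, the force and the opening at its end, in the units of the state.
- robot.read_state(): the state, without advancing time (a new reading comes with each control period).
- robot.read_camera(name): name is "side" or "top"; returns a dict with "image" (384x512x3 uint8, red, green, blue), "fx", "fy", "cx", "cy" (pixels), "T" (4x4, takes a point from camera to world coordinates). Camera axes: x right, y down, z forward; pixel columns grow to the right and rows downward; lengths in m; the calibration is good to about 2 mm. A picture is of the moment at which its call begins. There is no depth.
- robot.close_job(): hands the job in, once; it reports no verdict.
The state is a dict: "t": time; "q": joint angles; "dq": joint speeds; "joint_torque": joint torques, N m; "tool_pos": TCP position; "orientation": TCP orientation; "force": force on the tool from outside, world axes, zero at the start; "wrist_torque": the same for the moment, N m; "opening": finger opening in m.
Only numpy, scipy, OpenCV 4.12 (cv2) and the standard library are available. Lean on these libraries where they do the work, as an engineer would, in place of code of your own. Each camera call takes 0.05 s, during which the arm holds its last target.

### The job

The balance check is finished. Take the pile of four stacking weights off the balance pan from the top down, one at a time, and put each one into the wooden cup that fits it, smallest weight in the smallest cup and so on up to the largest, standing upright on the floor of its well. Lower the weights in gently rather than dropping them, let none tip over, and do not bump or press on the balance.

Things in the scene. Friction and masses are not known exactly. Their poses are not given: they have to be found in the camera images.
- weight_1: The smallest of four plain grey metal stacking weights: an upright round cylinder 20 mm in diameter and 22 mm tall, about 50 g, with a round recess 14 mm wide and 2.5 mm deep in its top. In the pile it stands in the recess of weight_2, its underside 2.5 mm below that one's rim. Origin at the centre of its underside, z up along its axis. Can be gripped round its side at any yaw.
- weight_2: The second smallest of four plain grey metal stacking weights: an upright round cylinder 28 mm in diameter and 24.5 mm tall, about 100 g, with a round recess 23 mm wide and 2.5 mm deep in its top. In the pile it stands in the recess of weight_3, its underside 2.5 mm below that one's rim. Origin at the centre of its underside, z up along its axis. Can be gripped round its side at any yaw.
- weight_3: The second largest of four plain grey metal stacking weights: an upright round cylinder 36 mm in diameter and 29 mm tall, about 200 g, with a round recess 31 mm wide and 2.5 mm deep in its top. In the pile it stands in the recess of weight_4, its underside 2.5 mm below that one's rim. Origin at the centre of its underside, z up along its axis. Can be gripped round its side at any yaw.
- weight_4: The largest of four plain grey metal stacking weights: an upright round cylinder 46 mm in diameter and 43.5 mm tall, about 500 g, with a round recess 39 mm wide and 2.5 mm deep in its top. Standing on the balance pan at the bottom of the pile. Origin at the centre of its underside, z up along its axis. Can be gripped round its side at any yaw.
- cup_1: The smallest of four round turned wooden storage cups, the one that fits weight_1: 46 mm outside diameter, 14 mm high, fixed to the table. Its felt-lined well is 28 mm wide, with a flat floor 5 mm above the table; over the top 5.5 mm the well flares to a mouth 36 mm wide. Origin at the centre of its underside on the table, z up.
- cup_2: The second smallest of four round turned wooden storage cups, the one that fits weight_2: 58 mm outside diameter, 14 mm high, fixed to the table. Its felt-lined well is 36 mm wide, with a flat floor 5 mm above the table; over the top 5.5 mm the well flares to a mouth 44 mm wide. Origin at the centre of its underside on the table, z up.
- cup_3: The second largest of four round turned wooden storage cups, the one that fits weight_3: 70 mm outside diameter, 14 mm high, fixed to the table. Its felt-lined well is 44 mm wide, with a flat floor 5 mm above the table; over the top 5.5 mm the well flares to a mouth 52 mm wide. Origin at the centre of its underside on the table, z up.
- cup_4: The largest of four round turned wooden storage cups, the one that fits weight_4: 84 mm outside diameter, 14 mm high, fixed to the table. Its felt-lined well is 54 mm wide, with a flat floor 5 mm above the table; over the top 5.5 mm the well flares to a mouth 62 mm wide. Origin at the centre of its underside on the table, z up.
- balance: Low grey bench balance, 200 mm (its x, display end at -x) by 150 mm, fixed to the table, housing 40 mm high. A round flat metal pan 108 mm in diameter is centred 28 mm from the middle towards its +x, pan surface 52 mm above the table; the pile stands near the middle of the pan. It stands on the left or the right side of the table. Origin at the centre of its underside, z up.

How it is judged:
On the way, in this order (a step that is already met when the one before it is completed fails the run):
1. the smallest weight stands in the smallest cup (horizontal distance between weight_1 and cup_1 below 0.008 m and z of weight_1 in the frame of cup_1 between 0.002 and 0.008 m and angle between weight_1's own z axis and vertical below 0.08 rad), for 0.2 s.
2. the second smallest weight stands in the second smallest cup (horizontal distance between weight_2 and cup_2 below 0.008 m and z of weight_2 in the frame of cup_2 between 0.002 and 0.008 m and angle between weight_2's own z axis and vertical below 0.08 rad), for 0.2 s.
3. the second largest weight stands in the second largest cup (horizontal distance between weight_3 and cup_3 below 0.008 m and z of weight_3 in the frame of cup_3 between 0.002 and 0.008 m and angle between weight_3's own z axis and vertical below 0.08 rad), for 0.2 s.
4. the largest weight stands in the largest cup (horizontal distance between weight_4 and cup_4 below 0.008 m and z of weight_4 in the frame of cup_4 between 0.002 and 0.008 m and angle between weight_4's own z axis and vertical below 0.08 rad), for 0.2 s.
At the end, for the whole second after the job is handed in: All four weights stand at rest in their own cups (smallest in smallest, up to largest in largest): axis within 8 mm of the cup's centre, underside on the well floor (2 to 8 mm above the cup's underside), upright within 0.08 rad (all of step 1 and all of step 2 and all of step 3 and all of step 4 and linear speed of each of weight_1, weight_2, weight_3, weight_4 below 0.02 m/s); the robot touches nothing.
It fails at once if a weight tips over (more than 0.6 rad) (angle between any of weight_1, weight_2, weight_3, weight_4's own z axis and vertical above 0.6 rad).
It fails at once if a weight is dropped (falls free faster than 0.65 m/s, a drop of about 2 cm) ((contact force between the fingers and weight_1 below 0.02 N and linear speed of weight_1 above 0.65 m/s) or (contact force between the fingers and weight_2 below 0.02 N and linear speed of weight_2 above 0.65 m/s) or (contact force between the fingers and weight_3 below 0.02 N and linear speed of weight_3 above 0.65 m/s) or (contact force between the fingers and weight_4 below 0.02 N and linear speed of weight_4 above 0.65 m/s)).
It fails at once if the robot bumps or presses on the balance (more than 6 N) (contact force between any of the fingers, the arm and balance above 6 N).
It also fails if it takes over 112 s, if anything falls off the work surface, if the arm or the gripper's body presses on something with over 40 N, if the wrist force passes 120 N, or if a joint passes its speed limit or range.

## Working session

There is one attempt and no reset: what is moved stays moved. The work goes in short steps, Python scripts to look and compute and a tool call to move; the robot and the scene stay as the last step left them, time stands still between calls to the robot, and variables do not carry over. Pictures are saved under pics/ and viewed, and the job is handed in when it is done.

Besides the shell and the picture viewer there is one more tool, called after "Emit:" by a JSON object that holds its "name" and its "arguments". drive_tool: Moves the arm, as the interface text tells. Its arguments: {"type":"object","properties":{"increments":{"type":"array"},"squeeze":{"type":"number"}},"required":["increments"]}

```bash
mkdir -p pics; ls; python3 - <<'E'
from plant import robot
import cv2,numpy as np
print(robot.read_state())
for n in("top","side"):
    c=robot.read_camera(n); cv2.imwrite(f"pics/{n}0.png",c["image"][:,:,::-1]); print(n,c["fx"],c["fy"],c["cx"],c["cy"],c["T"])
E
```

```text
pics
{'t': 0.0, 'q': array([ 1.24059927e+00,  1.31166400e-01,  1.48926646e+00,  1.11823328e-05,
        1.52301460e+00, -8.53939965e-02]), 'dq': array([ 0.00177597,  0.00124889,  0.00041621, -0.00109216,  0.00028373,
        0.00105774]), 'joint_torque': array([-7.64043543e-04, -5.59851873e+01, -4.91761708e+01,  7.67472899e-02,
        3.53988656e-02, -1.80213797e-04]), 'tool_pos': array([0.14521896, 0.5816188 , 0.24259133]), 'orientation': array([-3.83528907e-01, -3.11769612e+00,  2.84688499e-03]), 'force': array([ 0.309008  , -0.38400846, -0.22092962]), 'wrist_torque': array([ 0.02406678,  0.00683352, -0.01006683]), 'opening': 0.09328225126546186}
top 451.1808112682074 451.1808112682074 256.45532341244655 189.59641715473637 [[-0.01940871 -0.99841918  0.05274884  0.46148472]
 [-0.99971503  0.02011319  0.0128575  -0.03807921]
 [-0.01389812 -0.05248426 -0.99852503  1.44874307]
 [ 0.          0.          0.          1.        ]]
side 429.2346763748463 429.2346763748463 259.30962379747217 188.3318348990836 [[-9.99828786e-01  1.84834538e-02 -8.72119978e-04  5.58275125e-01]
 [ 1.10884352e-02  5.60744542e-01 -8.27914612e-01  8.94418910e-01]
 [-1.48136850e-02 -8.27782532e-01 -5.60853487e-01  7.35360576e-01]
 [ 0.00000000e+00  0.00000000e+00  0.00000000e+00  1.00000000e+00]]
```

View pics/top0.png

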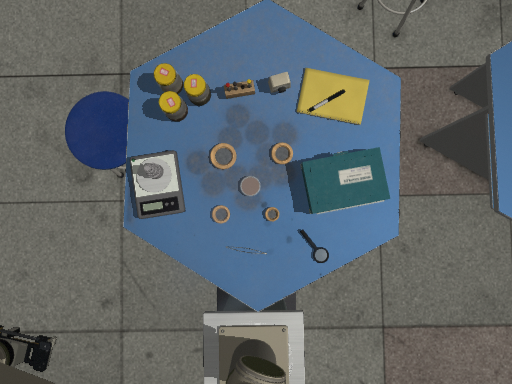

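View pics/side0.png

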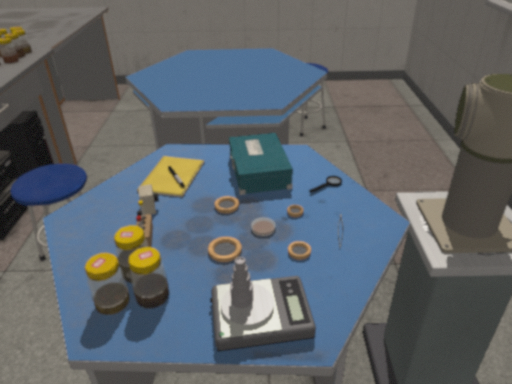

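```bash
cat > h.py <<'E'
import numpy as np, cv2
from plant import robot
def proj(c,p):
    T=c["T"]; p=np.atleast_2d(p); q=(p-T[:3,3])@T[:3,:3]
    return np.c_[c["fx"]*q[:,0]/q[:,2]+c["cx"], c["fy"]*q[:,1]/q[:,2]+c["cy"]]
def back(c,uv,z):
    uv=np.atleast_2d(uv).astype(float); T=c["T"]
    d=np.c_[(uv[:,0]-c["cx"])/c["fx"],(uv[:,1]-c["cy"])/c["fy"],np.ones(len(uv))]@T[:3,:3].T
    o=T[:3,3]; return o+d*((z-o[2])/d[:,2])[:,None]
def crop(c,name,x0,y0,x1,y1,s):
    cv2.imwrite(f"pics/{name}.png",cv2.resize(c["image"][y0:y1,x0:x1,::-1],None,fx=s,fy=s,interpolation=cv2.INTER_CUBIC))
E
python3 - <<'E'
from h import *
t=robot.read_camera("top"); s=robot.read_camera("side")
np.save("top.npy",t,allow_pickle=True);np.save("side.npy",s,allow_pickle=True)
crop(t,"t_cups",200,135,300,230,6)
crop(t,"t_bal",125,145,190,220,7)
crop(s,"s_bal",200,250,320,350,6)
crop(s,"s_cups",200,190,320,270,6)
# cups: orange mask
for n,c in(("top",t),("side",s)):
    hsv=cv2.cvtColor(c["image"],cv2.COLOR_RGB2HSV)
    m=((hsv[...,0]<22)&(hsv[...,1]>90)&(hsv[...,2]>90)).astype(np.uint8)
    k,l,st,ce=cv2.connectedComponentsWithStats(m)
    for i in range(1,k):
        if st[i,4]>25:
            pts=np.argwhere(l==i)[:,::-1]
            w=back(c,pts,0.014)
            print(n,st[i],w.min(0)[:2].round(3),w.max(0)[:2].round(3),((w.min(0)+w.max(0))/2)[:2].round(4),cv2.minEnclosingCircle(w[:,:2].astype(np.float32)))
E
```

```text
top [225  81  29  15 143] [ 0.844 -0.015] [0.888 0.076] [0.8664 0.0304] ((0.8681595325469971, 0.031191380694508553), 0.04779915139079094)
top [166  97  10  10  30] [0.813 0.238] [0.842 0.267] [0.8274 0.2522] ((0.826210081577301, 0.2519895136356354), 0.01614142209291458)
top [210 143  26  26 282] [0.608 0.047] [0.689 0.127] [0.6487 0.0869] ((0.6482957005500793, 0.0860997885465622), 0.04122701287269592)
top [272 143  21  21 197] [ 0.62  -0.136] [ 0.685 -0.071] [ 0.6528 -0.1034] ((0.6527853608131409, -0.1021653488278389), 0.034216586500406265)
top [213 206  17  17  89] [0.436 0.069] [0.487 0.12 ] [0.4619 0.0947] ((0.46214884519577026, 0.09608469903469086), 0.02718755044043064)
top [265 207  14  14  81] [ 0.44  -0.087] [ 0.481 -0.045] [ 0.4603 -0.0659] ((0.4596326947212219, -0.06659232825040817), 0.021805044263601303)
side [215 197  24  16 185] [ 0.619 -0.129] [ 0.685 -0.056] [ 0.6519 -0.0925] ((0.6525684595108032, -0.09255348145961761), 0.03719095140695572)
side [288 206  14  10  66] [ 0.442 -0.079] [ 0.479 -0.037] [ 0.4604 -0.0577] ((0.46159693598747253, -0.05760665610432625), 0.022808240726590157)
side [143 215   8  26 143] [ 0.845 -0.049] [0.873 0.056] [0.8592 0.0031] ((0.8618308305740356, 0.0031443294137716293), 0.05303667485713959)
side [120 231  14   7  63] [0.89  0.018] [0.924 0.043] [0.9067 0.0304] ((0.9059721231460571, 0.030377589166164398), 0.019459201022982597)
side [209 237  32  25 375] [0.608 0.05 ] [0.686 0.138] [0.6471 0.0938] ((0.646527886390686, 0.09383304417133331), 0.044108789414167404)
side [289 242  21  17 176] [0.436 0.074] [0.487 0.133] [0.4619 0.1034] ((0.4627586901187897, 0.1034344807267189), 0.029690280556678772)
side [138 250  15  10  67] [0.823 0.094] [0.858 0.126] [0.8402 0.1098] ((0.8399748802185059, 0.11021781712770462), 0.01830281876027584)
side [ 91 257  15  12  73] [0.933 0.116] [0.964 0.154] [0.9488 0.1347] ((0.94886314868927, 0.13468630611896515), 0.019277071580290794)
```

View pics/t_cups.png

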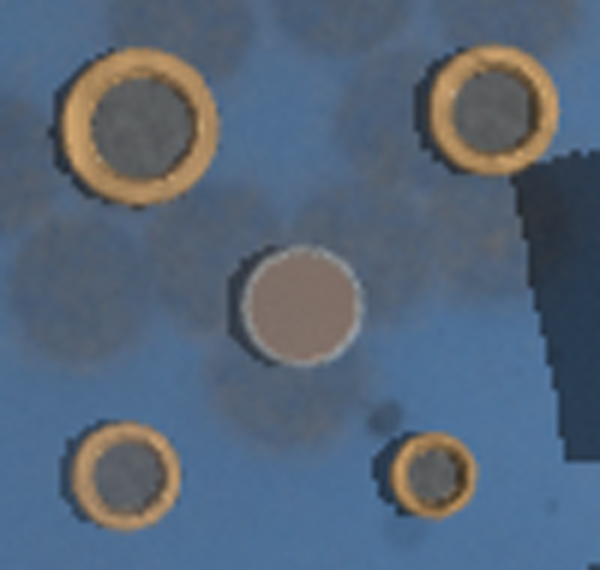

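View pics/t_bal.png

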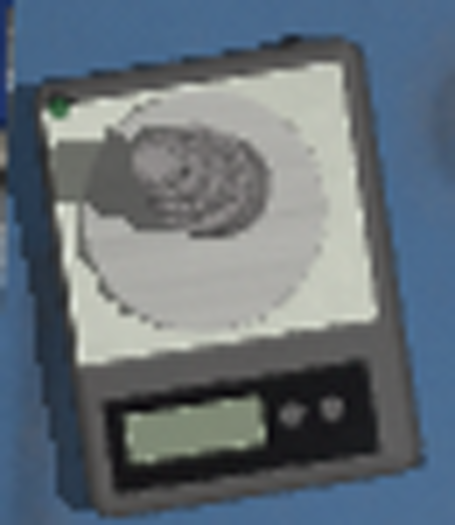

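View pics/s_bal.png

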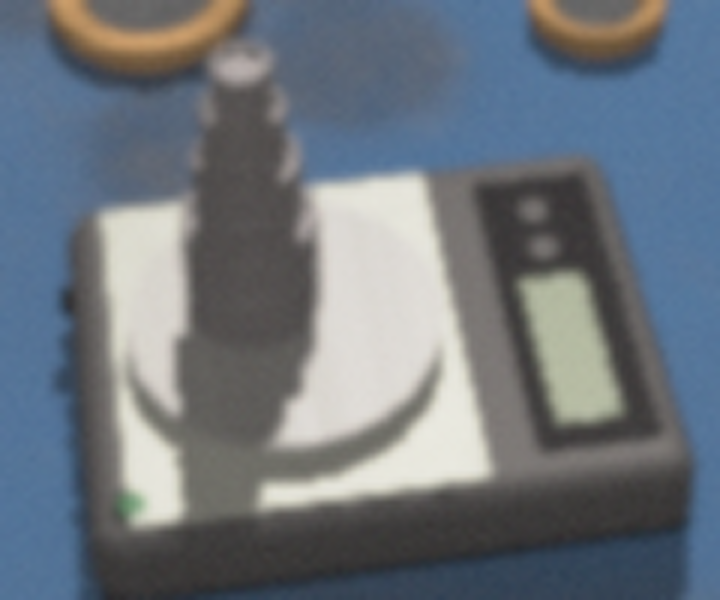

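View pics/s_cups.png

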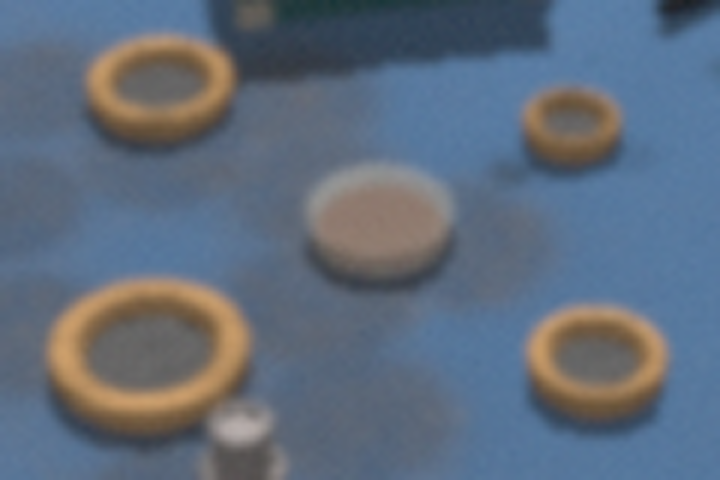

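```bash
cat >> h.py <<'E'
def circ(x,y,z,r,n=48):
    a=np.linspace(0,2*np.pi,n,endpoint=False); return np.c_[x+r*np.cos(a),y+r*np.sin(a),np.full(n,z)]
def sil(c,x,y,z0,z1,r,sc=8):
    p=np.r_[proj(c,circ(x,y,z0,r)),proj(c,circ(x,y,z1,r))].astype(np.float32)
    return cv2.convexHull(p)[:,0]
def cen(poly):
    m=cv2.moments(poly.astype(np.float32)); return np.array([m["m10"],m["m01"]])/m["m00"],m["m00"]
W={1:(.1415,.1635,.010),2:(.1195,.144,.014),3:(.093,.122,.018),4:(.052,.0955,.023)}
def overlay(c,name,x0,y0,x1,y1,s,curves):
    im=cv2.resize(c["image"][y0:y1,x0:x1,::-1],None,fx=s,fy=s,interpolation=cv2.INTER_CUBIC)
    for p,col in curves:
        q=((proj(c,p)-[x0,y0]+.5)*s-.5); cv2.polylines(im,[np.round(q*8).astype(np.int32)],True,col,1,cv2.LINE_AA,3)
    cv2.imwrite(f"pics/{name}.png",im)
E
python3 - <<'E'
from h import *
C=[np.load(n+".npy",allow_pickle=True).item() for n in("top","side")]
g={4:(.648,.086,.042),3:(.652,-.1,.035),2:(.462,.095,.029),1:(.46,-.065,.023)}
for k,(x,y,r) in g.items():
  for c in C:
    hsv=cv2.cvtColor(c["image"],cv2.COLOR_RGB2HSV)
    m=((hsv[...,0]<25)&(hsv[...,1]>70)&(hsv[...,2]>70)).astype(np.uint8)
    u,v=proj(c,[x,y,.01])[0]
    R=np.zeros_like(m); cv2.circle(R,(int(u),int(v)),22,1,-1); m*=R
    n,l,st,_=cv2.connectedComponentsWithStats(m); i=1+np.argmax(st[1:,4])
    cnt,_=cv2.findContours((l==i).astype(np.uint8),cv2.RETR_EXTERNAL,cv2.CHAIN_APPROX_NONE)
    f=np.zeros(m.shape,np.uint8); cv2.drawContours(f,cnt,-1,1,-1)
    mm=cv2.moments(f,True); ce=np.array([mm["m10"],mm["m01"]])/mm["m00"]
    p=np.array([x,y])
    for _ in range(8):
        e,A=cen(sil(c,*p,0,.014,r)); p=p+(back(c,ce,.01)-back(c,e,.01))[0,:2]
    print(k,p.round(4),"area",mm["m00"],round(A))
t,s=C
a=back(t,[147.4,167.4],.1635)[0];b=back(s,[239.7,260],.1635)[0];print(a,b)
x,y=.5*(a+b)[:2]
cv=lambda x,y:[(circ(x,y,W[k][j],W[k][2]),((0,0,255),(0,255,0),(255,0,0),(0,255,255))[k-1]) for k in W for j in((0,1) if k==4 else (1,))]
overlay(t,"ot",125,145,190,220,8,cv(x,y)); overlay(s,"os",215,245,275,325,7,cv(x,y))
E
```

```text
4 [0.649  0.0865] area 528.0 549
4 [0.6482 0.0854] area 652.0 733
3 [ 0.6535 -0.1025] area 365.0 384
3 [ 0.6527 -0.1029] area 315.0 370
2 [0.4625 0.0968] area 243.0 266
2 [0.4611 0.0952] area 307.0 387
1 [ 0.4597 -0.0664] area 153.0 165
1 [ 0.4591 -0.0658] area 133.0 193
[0.59946176 0.29017726 0.1635    ] [0.59748983 0.29274824 0.1635    ]
```

View pics/ot.png

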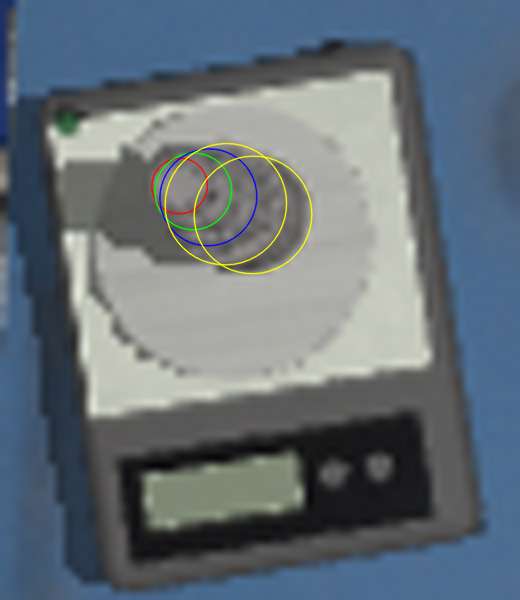

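View pics/os.png

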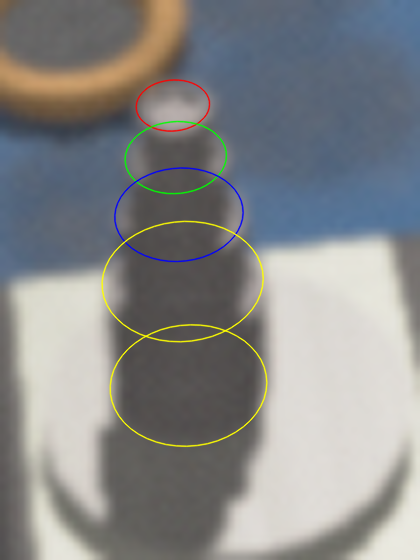

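```bash
python3 - <<'E'
from h import *
t,s=[np.load(n+".npy",allow_pickle=True).item() for n in("top","side")]
g=s["image"].astype(int)
for v in range(257,296,3): print(v,[f"{r-b}" for r,b in zip(g[v,228:256,0],g[v,228:256,2])])
print()
for k,z in((1,.1535),(2,.135),(3,.11),(4,.075)):
    h=sil(s,.5985,.2915,*W[k][:2],W[k][2]); print(k,h.min(0),h.max(0))
def st(c,n,x0,y0,x1,y1,sc,x,y):
    c=dict(c); c["image"]=cv2.convertScaleAbs(c["image"],alpha=1.4)
    overlay(c,n,x0,y0,x1,y1,sc,[])
    overlay(c,n+"b",x0,y0,x1,y1,sc,[(circ(x,y,W[k][1],W[k][2]),(0,0,255)) for k in W])
st(t,"zt",138,155,170,185,20,.5985,.2915)
E
```

```text
257 ['85', '81', '77', '71', '66', '59', '49', '40', '33', '20', '10', '6', '3', '-3', '-10', '-16', '-21', '-28', '-31', '-33', '-34', '-34', '-32', '-30', '-30', '-29', '-31', '-30']
260 ['42', '37', '35', '25', '14', '4', '4', '7', '8', '9', '11', '12', '11', '12', '9', '8', '2', '-8', '-21', '-27', '-29', '-30', '-29', '-30', '-33', '-31', '-31', '-28']
263 ['-15', '-20', '-23', '-26', '-28', '-22', '-18', '-5', '5', '9', '8', '9', '9', '9', '7', '4', '4', '-7', '-18', '-26', '-27', '-26', '-28', '-27', '-28', '-29', '-30', '-30']
266 ['-32', '-33', '-36', '-32', '-25', '-13', '-2', '3', '4', '2', '4', '5', '4', '5', '4', '5', '5', '5', '1', '-8', '-20', '-24', '-25', '-27', '-28', '-29', '-32', '-32']
269 ['-35', '-33', '-33', '-32', '-21', '-7', '2', '6', '5', '6', '4', '5', '5', '3', '7', '5', '7', '8', '3', '-12', '-29', '-37', '-36', '-33', '-32', '-35', '-36', '-35']
272 ['-31', '-31', '-30', '-30', '-23', '-13', '-2', '5', '5', '5', '6', '4', '5', '6', '6', '5', '5', '5', '1', '-6', '-19', '-34', '-48', '-49', '-51', '-54', '-52', '-54']
275 ['-22', '-23', '-23', '-15', '-
[... 538 characters left out ...]
3', '6', '5', '4', '5', '6', '5', '7', '8', '12', '13', '9', '9']
287 ['13', '14', '12', '9', '6', '3', '4', '6', '4', '2', '4', '3', '4', '2', '4', '3', '5', '5', '5', '4', '5', '7', '8', '11', '10', '11', '11', '7']
290 ['13', '12', '9', '6', '3', '4', '3', '4', '5', '6', '3', '5', '3', '5', '5', '4', '5', '5', '5', '4', '6', '5', '6', '6', '8', '11', '11', '8']
293 ['12', '12', '9', '7', '5', '5', '4', '4', '5', '4', '5', '6', '6', '4', '4', '6', '5', '4', '4', '2', '5', '4', '5', '6', '7', '10', '13', '9']

1 [233.95384 255.93463] [244.8122  271.61087]
2 [232.37047 261.87326] [247.22232 281.24878]
3 [230.89445 268.52   ] [249.62492 292.2675 ]
4 [229.08194 276.1463 ] [252.60452 308.26505]
```

View pics/zt.png

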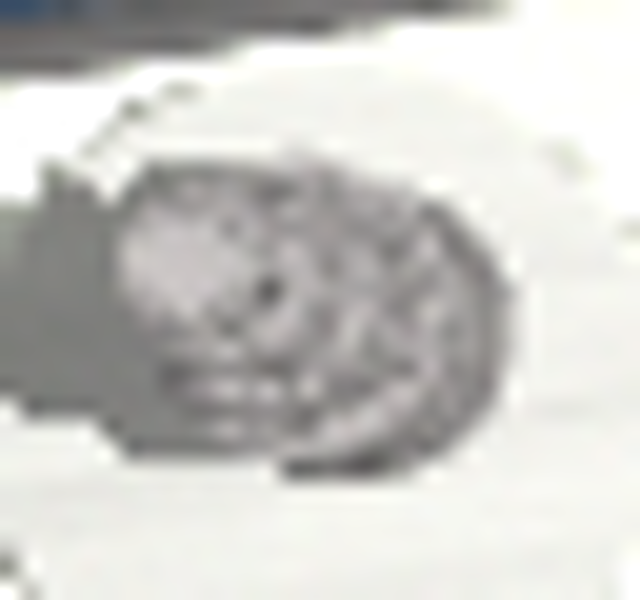

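View pics/ztb.png

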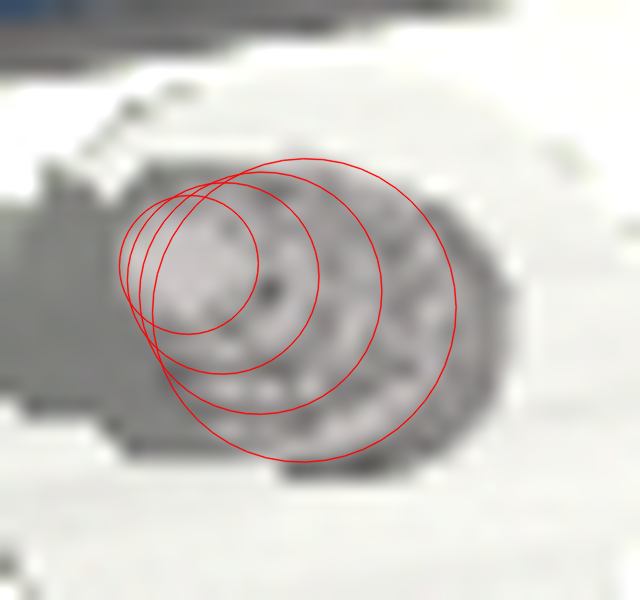

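Emit:
{"name": "drive_tool", "arguments": {"increments": [[0,2,-1.3,0,0,0,-0.12],[0,3.5,-2.3,0,0,0,-0.24],[0,5,-3.2,0,0,0,-0.36],[0,6.5,-4.2,0,0,0,-0.48],[0,8,-5.1,0,0,0,-0.6],[0,9.5,-6.1,0,0,0,-0.72],[0,11,-7.1,0,0,0,-0.84],[0,12.5,-8,0,0,0,-0.96],[0,14,-9,0,0,0,-1.08],[0,15.5,-10,0,0,0,-1.2],[0,17,-10.9,0,0,0,-1.326],[0,17.8,-11.4,0,0,0,-1.326],[0,18.12,-11.64,0,0,0,-1.326],[0,18.12,-11.64,0,0,0,-1.326],[0,18.12,-11.64,0,0,0,-1.326],[0,18.12,-11.64,0,0,0,-1.326]], "squeeze": 10}}

```text
t: 1.53
tool_pos: [0.598, 0.2911, 0.243]
orientation: [-2.221, -2.22, 0.001]
force: [-0.1, 0.1, -1.0]
opening: 0.0931
```

```bash
cat >> h.py <<'E'
from scipy.spatial.transform import Rotation as Ro
def st():
    s=robot.read_state(); R=Ro.from_rotvec(s["orientation"]).as_matrix()
    print("t %.2f pos %s zax %s yaxis %s open %.4f F %s"%(s["t"],s["tool_pos"].round(4),R[:,2].round(4),R[:,1].round(4),s["opening"],s["force"].round(2))); return s
E
python3 - <<'E'
from h import *
st()
t=robot.read_camera("top"); s=robot.read_camera("side")
crop(t,"t1",110,130,200,220,6);crop(s,"s1",180,180,320,300,5)
E
```

```text
t 1.53 pos [0.598  0.2911 0.243 ] zax [-0.0013  0.     -1.    ] yaxis [ 1.0e+00 -6.0e-04 -1.3e-03] open 0.0931 F [-0.09  0.13 -1.03]
```

View pics/s1.png

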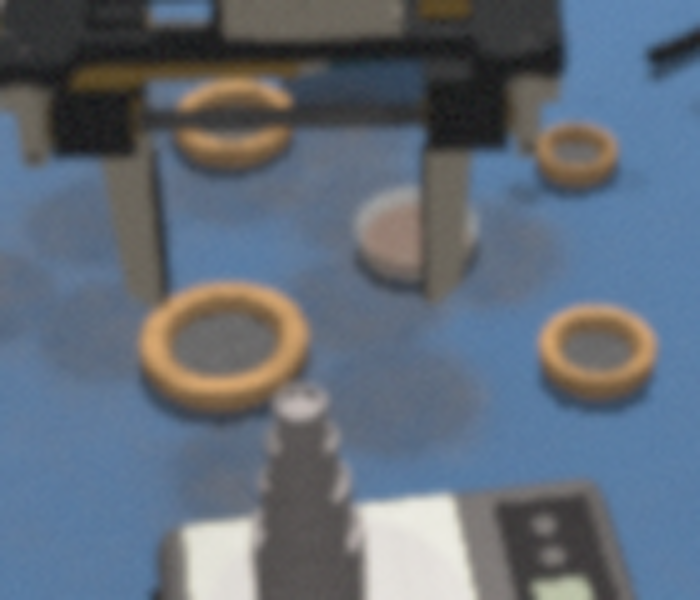

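View pics/t1.png

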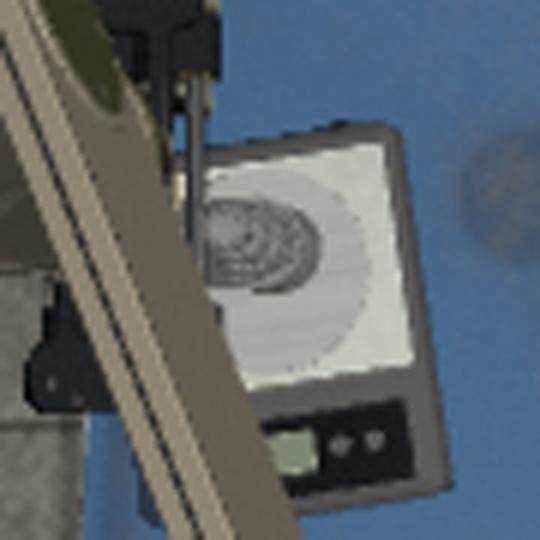

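```bash
python3 - <<'E'
from h import *
s=np.load("side.npy",allow_pickle=True).item()
for z in (.218,.23):
  for dx in(-.0466,0,.0466): print(proj(s,[.598+dx,.2911-.0075,z]),proj(s,[.598+dx,.2911+.0075,z]))
im=robot.read_camera("side")["image"].astype(int)
for v in (218,226,234): print(v,list(im[v,205:216].sum(1)),list(im[v,260:275].sum(1)))
E
```

```text
[[263.49744162 234.50961776]] [[263.65494931 239.8498416 ]]
[[238.36817792 234.97653499]] [[238.12734441 240.32443744]]
[[213.23634753 235.44349991]] [[212.59709083 240.79908253]]
[[263.43646736 229.5004404 ]] [[263.59436494 234.80684723]]
[[238.09287399 229.97108196]] [[237.84555165 235.28529172]]
[[212.74666998 230.44177201]] [[212.09404356 235.76378629]]
218 [np.int64(302), np.int64(297), np.int64(298), np.int64(295), np.int64(273), np.int64(212), np.int64(187), np.int64(246), np.int64(314), np.int64(337), np.int64(341)] [np.int64(454), np.int64(445), np.int64(435), np.int64(390), np.int64(310), np.int64(273), np.int64(290), np.int64(301), np.int64(304), np.int64(300), np.int64(303), np.int64(295), np.int64(312), np.int64(325), np.int64(350)]
226 [np.int64(300), np.int64(301), np.int64(300), np.int64(305), np.int64(297), np.int64(261), np.int64(203), np.int64(200), np.int64(269), np.int64(337), np.int64(367)] [np.int64(393), np.int64(391), np.int64(382), np.int64(348), np.int64(277), np.int64(256), np.int64(284), np.int64(304), np.int64(300), np.int64(301), np.int64(304), np.int64(310), np.int64(325), np.int64(374), np.int64(404)]
234 [np.int64(316), np.int64(305), np.int64(303), np.int64(309), np.int64(302), np.int64(296), np.int64(255), np.int64(201), np.int64(222), np.int64(300), np.int64(353)] [np.int64(304), np.int64(303), np.int64(301), np.int64(279), np.int64(245), np.int64(248), np.int64(277), np.int64(296), np.int64(297), np.int64(305), np.int64(305), np.int64(286), np.int64(272), np.int64(271), np.int64(300)]
```

Emit:
{"name": "drive_tool", "arguments": {"increments": [[0,0.02,0,-0.5,0,0,0],[0,0.02,0,-1.1,0,0,0],[0,0.02,0,-1.7,0,0,0],[0,0.02,0,-2.2,0,0,0],[0,0.02,0,-2.5,0,0,0],[0,0.02,0,-2.62,0,0,0],[0.3,0.02,0,-2.62,0,0,0],[0.4,0.02,0,-2.62,0,0,0],[0.5,0.02,0,-2.62,0,0,0],[0.6,0.02,0,-2.62,0,0,0],[0.65,0.02,0,-2.62,0,0,0],[0.65,0.02,0,-2.62,0,0,0],[0.65,0.02,0,-2.62,0,0,0],[0.65,0.02,0,-2.62,0,0,0]]}}

```text
t: 2.85
tool_pos: [0.599, 0.2911, 0.1783]
orientation: [2.222, 2.221, 0.0]
force: [-0.9, 0.6, 0.6]
opening: 0.0445
```

```bash
python3 - <<'E'
from h import *
st()
s=robot.read_camera("side")
crop(s,"s2",200,230,290,310,8)
E
```

```text
t 2.85 pos [0.599  0.2911 0.1783] zax [ 2.e-04  1.e-04 -1.e+00] yaxis [ 1.e+00 -1.e-04  2.e-04] open 0.0445 F [-0.92  0.62  0.63]
```

View pics/s2.png

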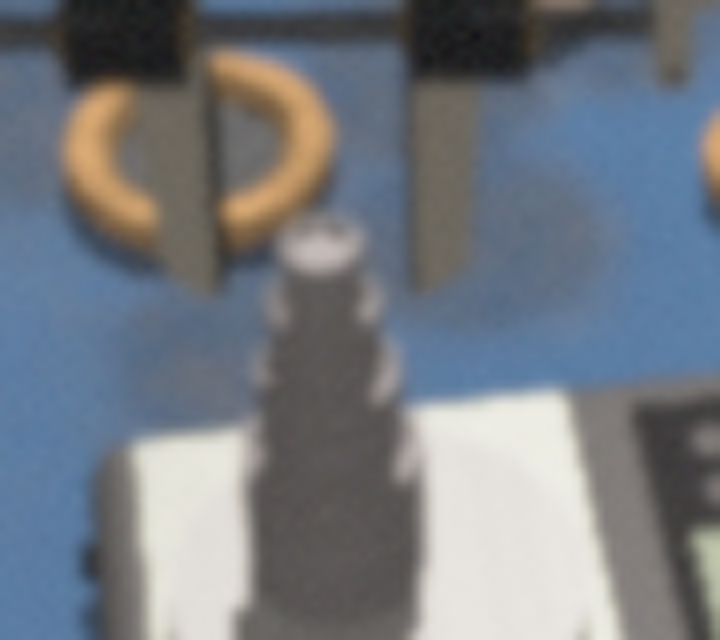

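```bash
python3 - <<'E'
from h import *
s=robot.read_camera("side")
for z in (.1533,.165):
  for dx in(.02225,-.02225):
   for dy in(-.0075,.0075): print(z,dx,dy,proj(s,[.5985+dx,.2911+dy,z])[0].round(2))
im=s["image"].astype(int)
for v in (256,260,262,264):
  print(v,list(map(int,im[v,216:260].sum(1))))
E
```

```text
0.1533 0.02225 -0.0075 [228.04 260.79]
0.1533 0.02225 0.0075 [227.66 266.29]
0.1533 -0.02225 -0.0075 [250.99 260.36]
0.1533 -0.02225 0.0075 [250.95 265.86]
0.165 0.02225 -0.0075 [227.7  256.33]
0.165 0.02225 0.0075 [227.31 261.81]
0.165 -0.02225 -0.0075 [250.84 255.9 ]
0.165 -0.02225 0.0075 [250.8  261.37]
256 [452, 475, 479, 456, 388, 328, 311, 309, 309, 302, 288, 251, 272, 367, 443, 463, 425, 392, 356, 332, 325, 321, 320, 325, 344, 365, 376, 369, 353, 344, 338, 334, 324, 295, 266, 288, 305, 307, 306, 306, 306, 322, 322, 332]
260 [248, 252, 262, 269, 288, 301, 309, 312, 311, 305, 299, 253, 199, 197, 238, 243, 230, 251, 320, 408, 464, 502, 534, 548, 549, 525, 518, 491, 460, 398, 356, 337, 327, 300, 275, 289, 305, 305, 312, 303, 309, 320, 333, 336]
262 [225, 219, 223, 235, 250, 283, 299, 302, 303, 308, 298, 267, 206, 187, 204, 211, 222, 243, 299, 370, 439, 500, 531, 540, 536, 528, 495, 437, 374, 337, 335, 336, 327, 297, 260, 284, 305, 309, 311, 316, 318, 321, 330, 328]
264 [304, 291, 277, 281, 280, 291, 301, 305, 308, 310, 303, 280, 238, 252, 293, 315, 325, 331, 335, 313, 300, 325, 347, 356, 352, 335, 318, 289, 306, 345, 366, 346, 328, 292, 267, 274, 303, 308, 314, 316, 329, 330, 330, 336]
```

Emit:
{"name": "drive_tool", "arguments": {"increments": [[0.65,-0.03,0,0,0,0,0],[0.68,-0.06,0,0,0,0,0],[0.7,-0.06,0,0,0,0,0],[0.7,-0.06,0,0,0,0,0],[0.7,-0.06,0,0,0,0,0],[0.7,-0.06,0,0,0,0,0]]}}

```text
t: 3.45
tool_pos: [0.5974, 0.2911, 0.1781]
orientation: [2.221, 2.221, 0.0]
force: [-0.5, 1.5, 0.7]
opening: 0.0279
```

```bash
python3 - <<'E'
from h import *
st()
s=robot.read_camera("side")
crop(s,"s3",220,245,265,280,16)
im=s["image"].astype(int)
for v in (258,260,262,264):
  print(v,list(map(int,im[v,220:260].sum(1))))
E
```

```text
t 3.45 pos [0.5974 0.2911 0.1781] zax [ 0. -0. -1.] yaxis [1. 0. 0.] open 0.0279 F [-0.48  1.5   0.74]
258 [388, 394, 398, 385, 353, 320, 315, 309, 308, 314, 301, 257, 205, 218, 282, 344, 385, 385, 392, 416, 413, 388, 381, 406, 418, 375, 319, 269, 268, 284, 311, 306, 311, 312, 308, 321, 333, 335, 335, 330]
260 [274, 272, 289, 291, 297, 299, 307, 304, 312, 307, 294, 260, 201, 214, 311, 407, 464, 503, 527, 549, 553, 530, 511, 494, 457, 388, 320, 281, 259, 298, 306, 309, 314, 312, 309, 315, 330, 337, 334, 335]
262 [233, 230, 237, 234, 247, 268, 296, 309, 308, 305, 299, 267, 214, 218, 294, 367, 443, 500, 530, 542, 535, 530, 497, 442, 373, 335, 315, 284, 263, 293, 308, 314, 312, 312, 311, 318, 329, 329, 337, 338]
264 [273, 266, 255, 233, 242, 268, 291, 306, 313, 306, 294, 278, 252, 275, 315, 311, 302, 326, 341, 359, 355, 341, 317, 297, 305, 344, 353, 313, 278, 289, 306, 313, 314, 322, 322, 329, 331, 327, 333, 339]
```

View pics/s3.png

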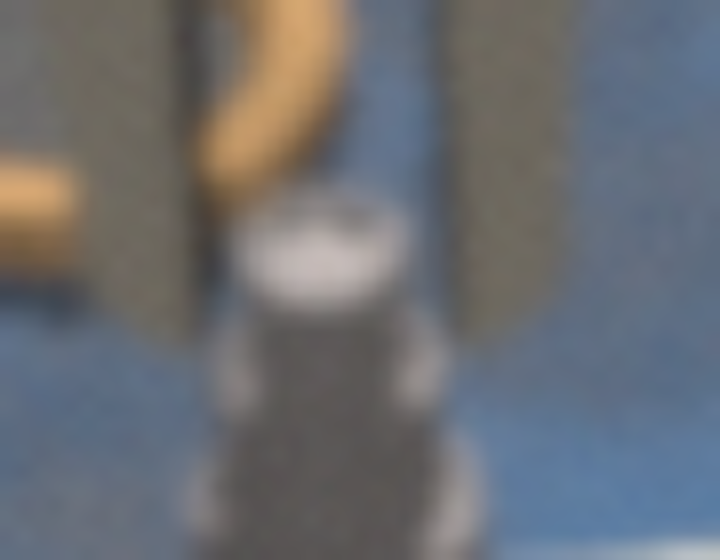

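Emit:
{"name": "drive_tool", "arguments": {"increments": [[0.74,0,0,0,0,0,0],[0.77,0,0,0,0,0,0],[0.8,0,0,0,0,0,0],[0.83,0,0,0,0,0,0],[0.86,0,0,0,0,0,0],[0.86,0,0,0,0,0,0],[0.86,0,0,0,0,0,0]], "squeeze": 5}}

```text
t: 4.08
tool_pos: [0.5974, 0.2911, 0.1782]
orientation: [2.221, 2.221, 0.0]
force: [0.1, -0.6, -0.6]
opening: 0.0199
```

Emit:
{"name": "drive_tool", "arguments": {"increments": [[1,0,0,0,0,0,0],[1,0,0,0,0,0,0],[1,0,0,0,0,0,0],[1,0,0,0.05,0,0,0],[1,0,0,0.15,0,0,0],[1,0,0,0.3,0,0,0],[1,0,0,0.5,0,0,0],[1,0,0,0.8,0,0,0],[1,0,0,1.1,0,0,0],[1,0,0,1.4,0,0,0],[1,0,0,1.4,0,0,0],[1,0,0,1.4,0,0,0]], "squeeze": 15}}

```text
t: 5.08
tool_pos: [0.598, 0.2913, 0.2144]
orientation: [2.221, 2.221, 0.003]
force: [-0.3, -0.6, -0.3]
opening: 0.0192
```

```bash
python3 - <<'E'
from h import *
st()
s=robot.read_camera("side")
crop(s,"s4",195,200,285,300,6)
E
```

```text
t 5.08 pos [0.598  0.2913 0.2144] zax [ 1.9e-03  7.0e-04 -1.0e+00] yaxis [ 1.     -0.      0.0019] open 0.0192 F [-0.34 -0.62 -0.26]
```

View pics/s4.png

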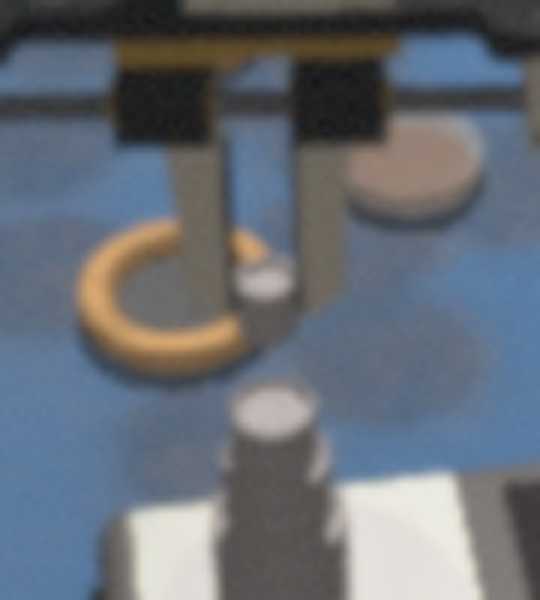

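```bash
python3 - <<'E'
from h import *
s=robot.read_camera("side"); t=robot.read_camera("top")
print(back(s,[239-.4,246.2],.200))
overlay(s,"o5",215,225,265,275,12,[(circ(.5977,.2911,.200,.01),(0,0,255)),(circ(.5977,.2911,.178,.01),(0,255,0))])
overlay(t,"o5t",110,130,200,220,6,[(circ(.5977,.2911,.1445,.014),(0,0,255))])
E
```

```text
[[0.5980119  0.29441249 0.2       ]]
```

View pics/o5.png

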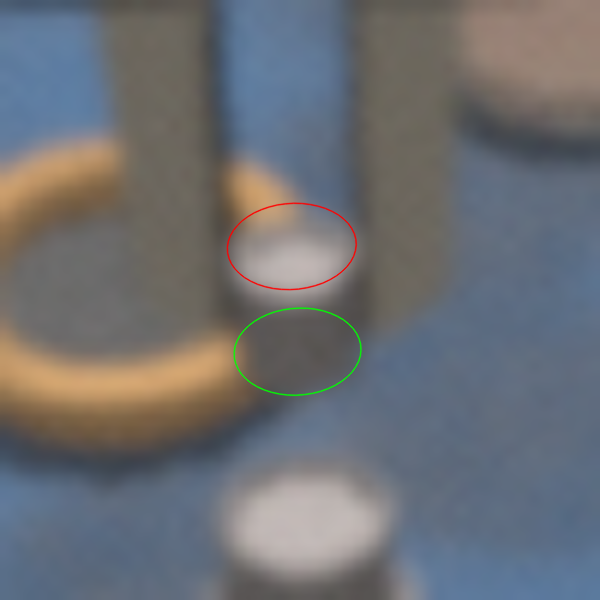

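View pics/o5t.png

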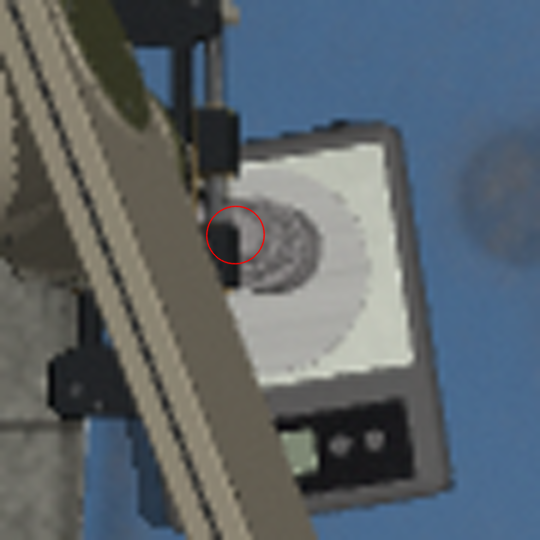

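Emit:
{"name": "drive_tool", "arguments": {"increments": [[1,-0.1,-0.3,0,0,0,0],[1,-0.35,-0.9,0,0,0,0],[1,-0.7,-1.8,0,0,0,0],[1,-1.1,-2.9,0,0,0,0],[1,-1.6,-4.1,0,0,0,0],[1,-2.1,-5.4,0,0,0,0],[1,-2.6,-6.7,0,0,0,0],[1,-3.1,-8,0,0,0,0],[1,-3.6,-9.3,0,0,0,0],[1,-4.1,-10.5,0,0,0,0],[1,-4.5,-11.6,0,0,0,0],[1,-4.9,-12.6,0,0,0,0],[1,-5.2,-13.4,0,0,0,0],[1,-5.45,-13.95,0,0,0,0],[1,-5.56,-14.29,-0.3,0,0,0],[1,-5.56,-14.29,-0.8,0,0,0],[1,-5.56,-14.29,-1.6,0,0,0],[1,-5.56,-14.29,-2.4,0,0,0],[1,-5.56,-14.29,-3.2,0,0,0],[1,-5.56,-14.29,-4,0,0,0]]}}

```text
t: 6.9
tool_pos: [0.4578, -0.0651, 0.1106]
orientation: [-2.22, -2.221, 0.001]
force: [0.5, 0.3, 0.1]
opening: 0.0193
```

Emit:
{"name": "drive_tool", "arguments": {"increments": [[1,0,0,-0.4,0,0,0],[1,0,0,-0.5,0,0,0],[1,0,0,-0.5,0,0,0]]}}

```text
t: 7.15
tool_pos: [0.4576, -0.0654, 0.0994]
orientation: [-2.219, -2.221, 0.002]
force: [-0.2, -0.4, -1.3]
opening: 0.0194
```

```bash
python3 - <<'E'
from h import *
st()
s=robot.read_camera("side");t=robot.read_camera("top")
crop(s,"s6",250,150,350,250,6);crop(t,"t6",220,170,320,260,6)
E
```

```text
t 7.15 pos [ 0.4576 -0.0654  0.0994] zax [-2.4e-03  8.0e-04 -1.0e+00] yaxis [ 1.0e+00  6.0e-04 -2.4e-03] open 0.0194 F [-0.24 -0.36 -1.28]
```

View pics/s6.png

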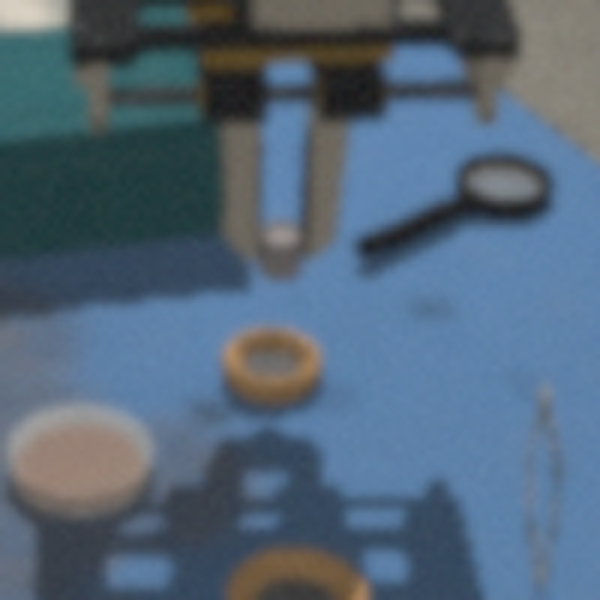

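View pics/t6.png

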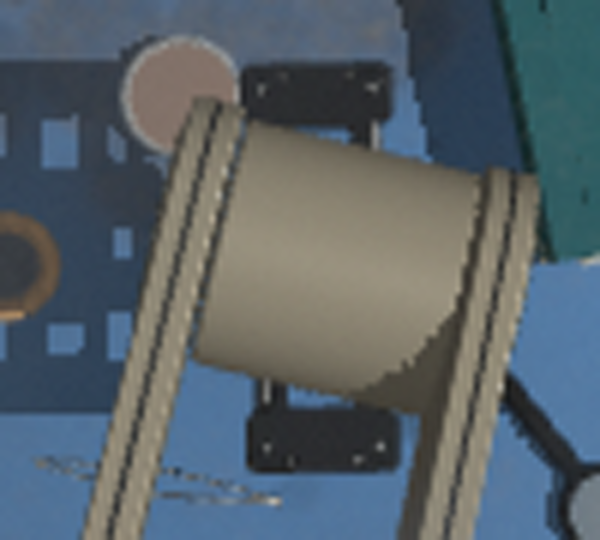

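Emit:
{"name": "drive_tool", "arguments": {"increments": [[1,0.05,-0.02,-0.3,0,0,0],[1,0.05,-0.02,-0.7,0,0,0],[1,0.05,-0.02,-1.1,0,0,0],[1,0.05,-0.02,-1.5,0,0,0],[1,0.05,-0.02,-1.8,0,0,0],[1,0.05,-0.02,-1.9,0,0,0],[1,0.05,-0.02,-1.9,0,0,0]]}}

```text
t: 7.83
tool_pos: [0.4586, -0.0664, 0.0518]
orientation: [-2.22, -2.22, 0.002]
force: [-0.6, -0.3, 0.0]
opening: 0.0191
```

```bash
python3 - <<'E'
from h import *
q=st()["tool_pos"]
s=robot.read_camera("side")
crop(s,"s7",270,180,325,230,12)
u=q[2]-.0366
overlay(s,"o7",270,180,325,230,12,[(circ(q[0],q[1],u,.01),(0,255,0)),(circ(q[0],q[1],u+.022,.01),(0,0,255)),(circ(.4594,-.0661,.014,.018),(255,255,0)),(circ(.4594,-.0661,.014,.023),(255,255,0))])
E
```

```text
t 7.83 pos [ 0.4586 -0.0664  0.0518] zax [-2.4e-03  6.0e-04 -1.0e+00] yaxis [ 1.0e+00 -1.0e-04 -2.4e-03] open 0.0191 F [-0.59 -0.31  0.01]
```

View pics/s7.png

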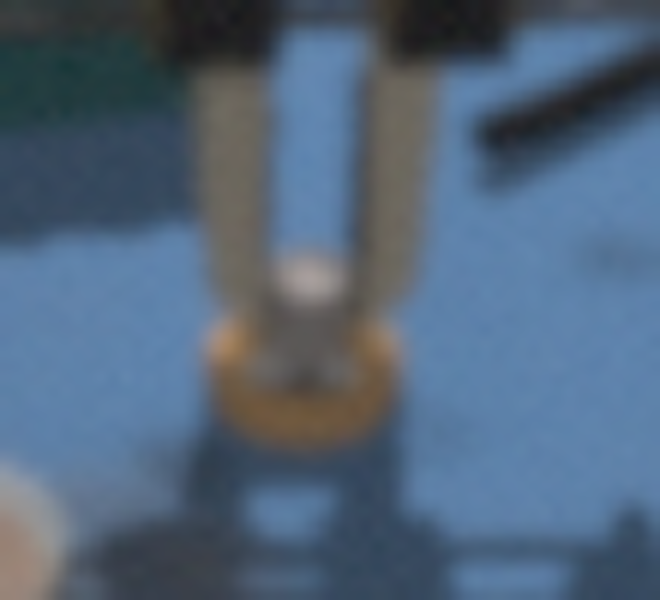

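View pics/o7.png

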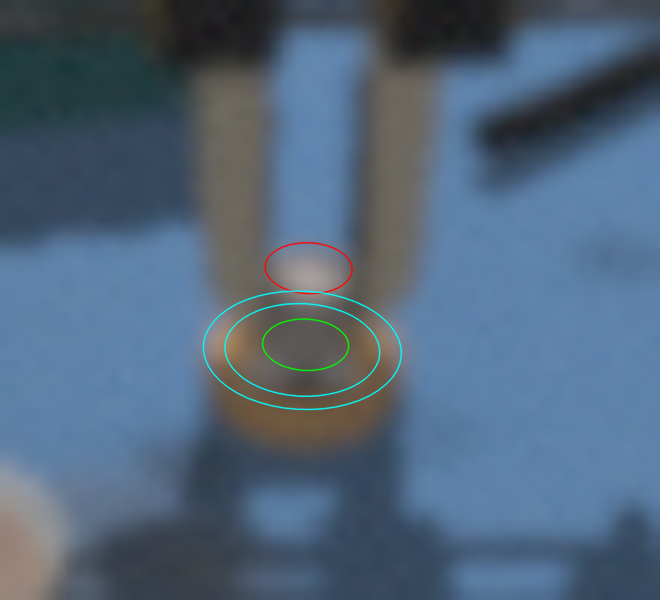

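Emit:
{"name": "drive_tool", "arguments": {"increments": [[1,0.01,0,-0.1,0,0,0],[1,0.01,0,-0.2,0,0,0],[1,0.01,0,-0.28,0,0,0],[1,0.01,0,-0.34,0,0,0],[1,0.01,0,-0.37,0,0,0],[1,0.01,0,-0.38,0,0,0],[1,0.01,0,-0.38,0,0,0],[1,0.01,0,-0.38,0,0,0]]}}

```text
t: 8.55
tool_pos: [0.46, -0.0666, 0.0437]
orientation: [2.221, 2.221, 0.0]
force: [-0.2, 0.3, -0.9]
opening: 0.0194
```

```bash
python3 - <<'E'
from h import *
q=st()["tool_pos"]
s=robot.read_camera("side")
crop(s,"s8",270,180,325,230,12)
E
```

```text
t 8.55 pos [ 0.46   -0.0666  0.0437] zax [ 1.e-04 -0.e+00 -1.e+00] yaxis [ 1.e+00 -0.e+00  1.e-04] open 0.0194 F [-0.19  0.3  -0.93]
```

View pics/s8.png

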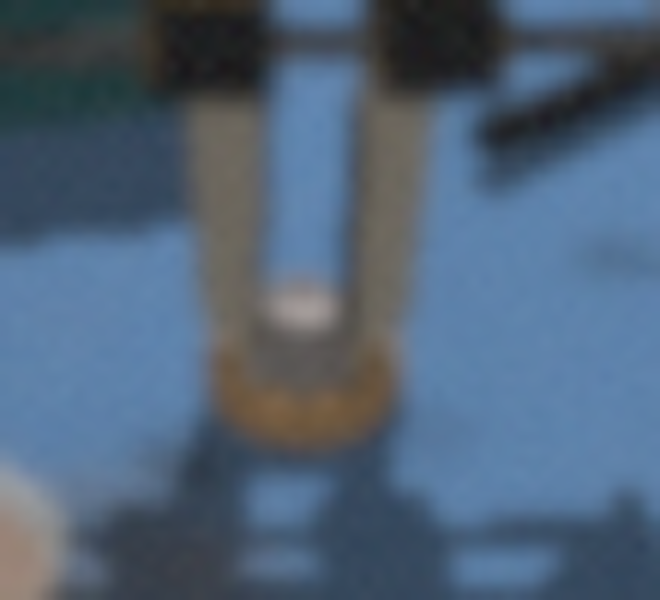

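Emit:
{"name": "drive_tool", "arguments": {"increments": [[1,-0.02,0,-0.03,0,0,0],[1,-0.02,0,-0.06,0,0,0],[1,-0.02,0,-0.06,0,0,0],[1,-0.02,0,-0.06,0,0,0]]}}

```text
t: 8.93
tool_pos: [0.4593, -0.0666, 0.0421]
orientation: [-2.221, -2.221, 0.0]
force: [-0.7, 1.2, -1.0]
opening: 0.0192
```

```bash
python3 - <<'E'
from h import *
q=st()["tool_pos"]
E
```

```text
t 8.93 pos [ 0.4593 -0.0666  0.0421] zax [-1.e-04  0.e+00 -1.e+00] yaxis [ 1.e+00 -0.e+00 -1.e-04] open 0.0192 F [-0.71  1.17 -0.98]
```

Emit:
{"name": "drive_tool", "arguments": {"increments": [[0.76,0,0,0,0,0,0],[0.72,0,0,0,0,0,0],[0.66,0,0,0,0,0,0],[0.66,0,0,0,0,0,0],[0.6,0,0,0.1,0,0,0],[0.6,0,0,0.4,0,0,0],[0.6,0,0,0.9,0,0,0],[0.6,0,0,1.6,0,0,0],[0.6,0,0,2.4,0,0,0],[0.6,0,0,3.2,0,0,0]]}}

```text
t: 9.77
tool_pos: [0.4592, -0.0666, 0.1234]
orientation: [-2.221, -2.221, 0.0]
force: [0.4, -0.3, -0.1]
opening: 0.0369
```

```bash
python3 - <<'E'
from h import *
q=st()["tool_pos"]
s=robot.read_camera("side")
overlay(s,"s9",270,170,325,230,10,[(circ(.459,-.066,.027,.01),(0,0,255))])
E
```

```text
t 9.77 pos [ 0.4592 -0.0666  0.1234] zax [-2.e-04  1.e-04 -1.e+00] yaxis [ 1.e+00 -0.e+00 -2.e-04] open 0.0369 F [ 0.37 -0.3  -0.11]
```

View pics/s9.png

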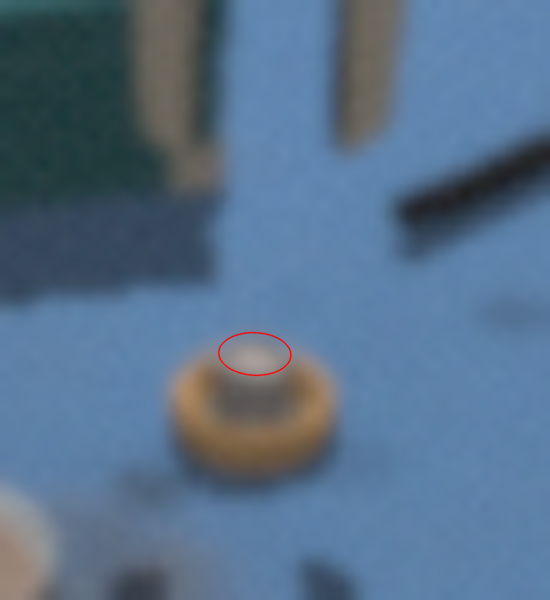

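Emit:
{"name": "drive_tool", "arguments": {"increments": [[0.45,0.1,0.3,1,0,0,0],[0.45,0.35,0.9,2,0,0,0],[0.45,0.8,2.1,3,0,0,0],[0.45,1.3,3.5,3.5,0,0,0],[0.45,1.8,4.8,3.5,0,0,0],[0.45,2.4,6.2,3.5,0,0,0],[0.45,2.9,7.6,3.5,0,0,0],[0.45,3.4,9,3.5,0,0,0],[0.45,4,10.4,3.5,0,0,0],[0.45,4.5,11.7,3.5,0,0,0],[0.45,5,12.9,3.5,0,0,0],[0.45,5.3,13.7,3.5,0,0,0],[0.45,5.53,14.3,3.5,0,0,0],[0.45,5.53,14.3,3.5,0,0,0],[0.45,5.53,14.3,2.8,0,0,0],[0.45,5.53,14.3,2.1,0,0,0],[0.45,5.53,14.3,1.7,0,0,0],[0.45,5.53,14.3,1.5,0,0,0],[0.45,5.53,14.3,1.5,0,0,0],[0.45,5.53,14.3,1.5,0,0,0]]}}

```text
t: 11.48
tool_pos: [0.5978, 0.2905, 0.1602]
orientation: [2.222, 2.221, 0.0]
force: [1.1, -0.2, 0.5]
opening: 0.0511
```

```bash
python3 - <<'E'
from h import *
q=st()["tool_pos"]
s=robot.read_camera("side")
overlay(s,"s10",215,240,270,290,12,[(circ(q[0],q[1],.144,.014),(0,0,255))])
E
```

```text
t 11.48 pos [0.5978 0.2905 0.1602] zax [ 2.e-04  0.e+00 -1.e+00] yaxis [ 1.e+00 -4.e-04  2.e-04] open 0.0511 F [ 1.07 -0.25  0.53]
```

View pics/s10.png

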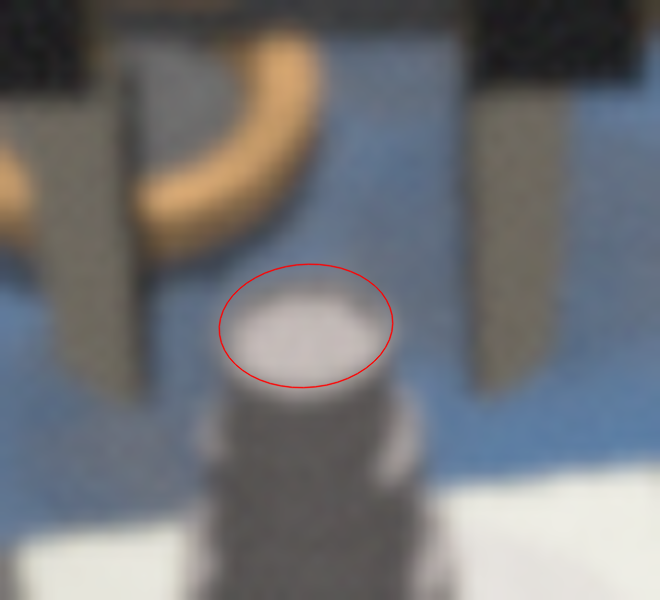

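Emit:
{"name": "drive_tool", "arguments": {"increments": [[0.45,-0.02,0,-0.1,0,0,0],[0.5,-0.02,0,-0.19,0,0,0],[0.55,-0.02,0,-0.19,0,0,0],[0.6,-0.02,0,-0.19,0,0,0],[0.63,-0.02,0,-0.19,0,0,0],[0.66,-0.02,0,-0.19,0,0,0],[0.69,-0.02,0,-0.19,0,0,0],[0.72,-0.02,0,-0.19,0,0,0],[0.75,-0.02,0,-0.19,0,0,0],[0.75,-0.02,0,-0.19,0,0,0]], "squeeze": 5}}

```text
t: 12.37
tool_pos: [0.5973, 0.2909, 0.155]
orientation: [2.221, 2.221, 0.001]
force: [1.1, -0.6, 0.1]
opening: 0.0278
```

Emit:
{"name": "drive_tool", "arguments": {"increments": [[1,0,0,0,0,0,0],[1,0,0,0,0,0,0],[1,0,0,0,0,0,0],[1,0,0,0.05,0,0,0],[1,0,0,0.15,0,0,0],[1,0,0,0.3,0,0,0],[1,0,0,0.5,0,0,0],[1,0,0,0.8,0,0,0],[1,0,0,1.2,0,0,0],[1,0,0,1.6,0,0,0],[1,0,0,1.6,0,0,0],[1,0,0,1.6,0,0,0]], "squeeze": 18}}

```text
t: 13.37
tool_pos: [0.598, 0.2912, 0.1967]
orientation: [2.221, 2.221, 0.004]
force: [0.7, -0.6, -1.6]
opening: 0.0279
```

```bash
python3 - <<'E'
from h import *
q=st()["tool_pos"]
s=robot.read_camera("side")
crop(s,"s11",195,210,285,310,6)
E
```

```text
t 13.37 pos [0.598  0.2912 0.1967] zax [ 0.0026  0.001  -1.    ] yaxis [1.     0.     0.0026] open 0.0279 F [ 0.7  -0.56 -1.64]
```

View pics/s11.png

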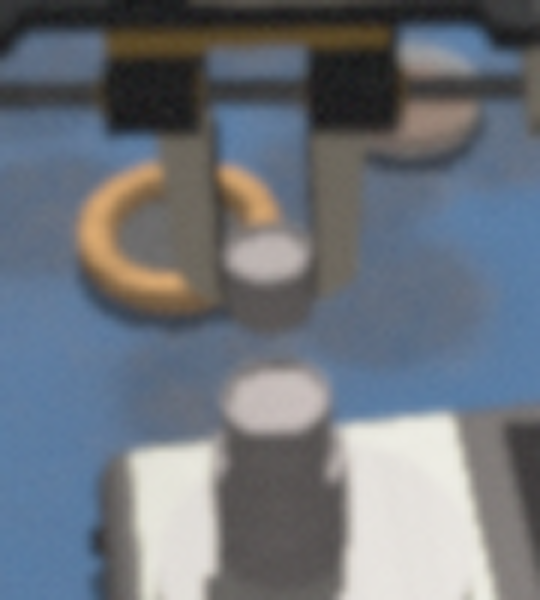

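Emit:
{"name": "drive_tool", "arguments": {"increments": [[1,-0.2,-0.3,0,0,0,0],[1,-0.6,-0.9,0,0,0,0],[1,-1.2,-1.7,0,0,0,0],[1,-1.9,-2.7,0,0,0,0],[1,-2.6,-3.7,0,0,0,0],[1,-3.3,-4.7,0,0,0,0],[1,-3.9,-5.6,0,0,0,0],[1,-4.5,-6.4,-0.2,0,0,0],[1,-5,-7.1,-0.6,0,0,0],[1,-5.3,-7.6,-1.2,0,0,0],[1,-5.43,-7.81,-2,0,0,0],[1,-5.43,-7.81,-2.8,0,0,0],[1,-5.43,-7.81,-3.6,0,0,0],[1,-5.43,-7.81,-4.3,0,0,0],[1,-5.43,-7.81,-4.9,0,0,0],[1,-5.43,-7.81,-5.2,0,0,0],[1,-5.43,-7.81,-5.25,0,0,0],[1,-5.43,-7.81,-5.25,0,0,0]]}}

```text
t: 14.92
tool_pos: [0.461, 0.0956, 0.0633]
orientation: [-2.221, -2.221, 0.002]
force: [0.2, -0.3, -0.5]
opening: 0.0275
```

```bash
python3 - <<'E'
from h import *
q=st()["tool_pos"]
s=robot.read_camera("side")
crop(s,"s12",265,205,330,265,10)
E
```

```text
t 14.92 pos [0.461  0.0956 0.0633] zax [-1.2e-03 -1.0e-04 -1.0e+00] yaxis [ 1.      0.     -0.0012] open 0.0275 F [ 0.23 -0.33 -0.49]
```

View pics/s12.png

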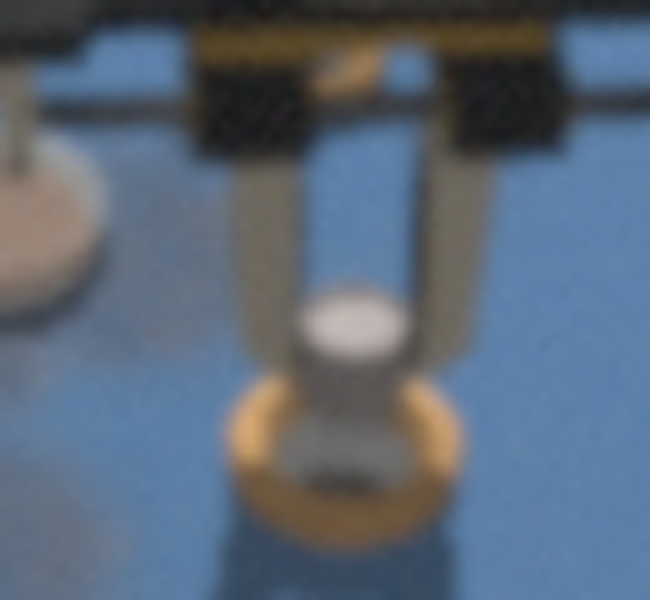

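Emit:
{"name": "drive_tool", "arguments": {"increments": [[1,0.02,0,-0.15,0,0,0],[1,0.03,0,-0.35,0,0,0],[1,0.03,0,-0.55,0,0,0],[1,0.03,0,-0.7,0,0,0],[1,0.03,0,-0.78,0,0,0],[1,0.03,0,-0.82,0,0,0],[1,0.03,0,-0.85,0,0,0],[1,0.03,0,-0.85,0,0,0],[1,0.03,0,-0.85,0,0,0]]}}

```text
t: 15.72
tool_pos: [0.4622, 0.0956, 0.0425]
orientation: [2.221, 2.221, 0.0]
force: [-0.6, -0.6, -0.3]
opening: 0.0268
```

```bash
python3 - <<'E'
from h import *
q=st()["tool_pos"]
E
```

```text
t 15.72 pos [0.4622 0.0956 0.0425] zax [ 2.e-04  0.e+00 -1.e+00] yaxis [1.e+00 0.e+00 2.e-04] open 0.0268 F [-0.63 -0.63 -0.29]
```

Emit:
{"name": "drive_tool", "arguments": {"increments": [[1,0,0,-0.02,0,0,0],[1,0,0,-0.04,0,0,0],[1,0,0,-0.05,0,0,0],[1,0,0,-0.05,0,0,0],[0.68,0,0,-0.05,0,0,0],[0.66,0,0,-0.05,0,0,0],[0.62,0,0,-0.05,0,0,0],[0.58,0,0,-0.05,0,0,0],[0.55,0,0,0,0,0,0],[0.55,0,0,0.3,0,0,0],[0.55,0,0,0.8,0,0,0],[0.55,0,0,1.5,0,0,0],[0.55,0,0,2.3,0,0,0],[0.55,0,0,3.2,0,0,0],[0.5,0,0,3.6,0,0,0]]}}

```text
t: 16.97
tool_pos: [0.4637, 0.0958, 0.136]
orientation: [2.219, 2.22, 0.005]
force: [-0.0, 0.2, 0.7]
opening: 0.0442
```

```bash
python3 - <<'E'
from h import *
q=st()["tool_pos"]
s=robot.read_camera("side")
overlay(s,"s13",265,195,330,265,9,[(circ(.4618,.096,.0295,.014),(0,0,255))])
E
```

```text
t 16.97 pos [0.4637 0.0958 0.136 ] zax [ 4.2e-03  4.0e-04 -1.0e+00] yaxis [1.0e+00 1.0e-04 4.2e-03] open 0.0442 F [-0.01  0.16  0.67]
```

View pics/s13.png

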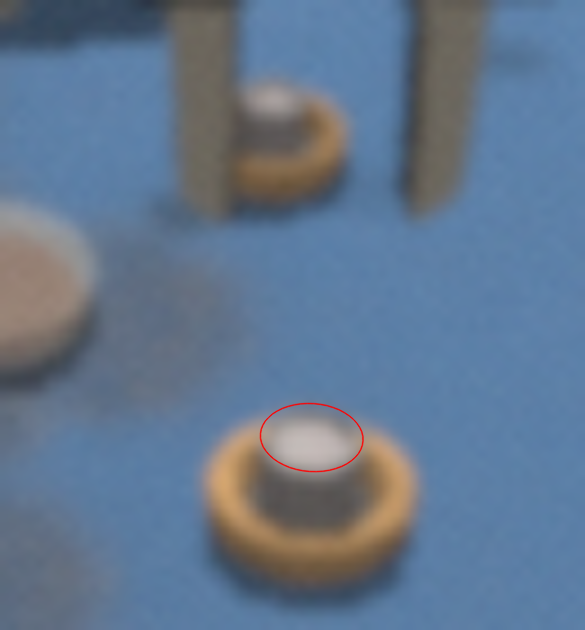

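Emit:
{"name": "drive_tool", "arguments": {"increments": [[0.3,0.2,0.3,0.7,0,0,0],[0.3,0.7,1,1.4,0,0,0],[0.3,1.3,1.9,2,0,0,0],[0.3,2,2.9,2,0,0,0],[0.3,2.7,3.9,2,0,0,0],[0.3,3.4,4.9,2,0,0,0],[0.3,4,5.8,2,0,0,0],[0.3,4.6,6.6,2,0,0,0],[0.3,5,7.2,2,0,0,0],[0.3,5.3,7.6,2,0,0,0],[0.3,5.42,7.81,1.8,0,0,0],[0.3,5.42,7.81,1.2,0,0,0],[0.3,5.42,7.81,0.7,0,0,0],[0.3,5.42,7.81,0.3,0,0,0],[0.3,5.42,7.81,0.1,0,0,0],[0.3,5.42,7.81,0.1,0,0,0],[0.3,5.42,7.81,0.1,0,0,0]]}}

```text
t: 18.43
tool_pos: [0.5974, 0.2905, 0.1346]
orientation: [-2.222, -2.221, 0.001]
force: [-0.1, -0.2, 0.3]
opening: 0.065
```

```bash
python3 - <<'E'
from h import *
q=st()["tool_pos"]
s=robot.read_camera("side")
overlay(s,"s14",205,240,275,300,10,[(circ(q[0],q[1],.122,.018),(0,0,255))])
E
```

```text
t 18.43 pos [0.5974 0.2905 0.1346] zax [-7.e-04 -3.e-04 -1.e+00] yaxis [ 1.e+00 -4.e-04 -7.e-04] open 0.0650 F [-0.11 -0.16  0.26]
```

View pics/s14.png

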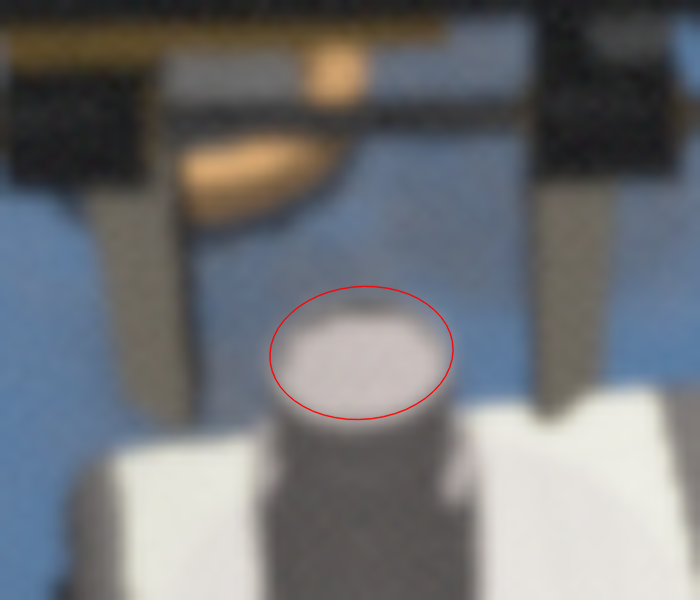

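Emit:
{"name": "drive_tool", "arguments": {"increments": [[0.35,0,0.02,-0.1,0,0,0],[0.4,0,0.02,-0.2,0,0,0],[0.45,0,0.02,-0.2,0,0,0],[0.5,0,0.02,-0.2,0,0,0],[0.54,0,0.02,-0.2,0,0,0],[0.57,0,0.02,-0.2,0,0,0],[0.6,0,0.02,-0.2,0,0,0],[0.63,0,0.02,-0.2,0,0,0],[0.66,0,0.02,-0.2,0,0,0],[0.66,0,0.02,-0.2,0,0,0]], "squeeze": 6}}

```text
t: 19.32
tool_pos: [0.5978, 0.2914, 0.13]
orientation: [2.221, 2.221, 0.001]
force: [1.5, 0.2, -0.1]
opening: 0.0361
```

Emit:
{"name": "drive_tool", "arguments": {"increments": [[1,0,0,0,0,0,0],[1,0,0,0,0,0,0],[1,0,0,0,0,0,0],[1,0,0,0.05,0,0,0],[1,0,0,0.15,0,0,0],[1,0,0,0.3,0,0,0],[1,0,0,0.5,0,0,0],[1,0,0,0.8,0,0,0],[1,0,0,1.2,0,0,0],[1,0,0,1.6,0,0,0],[1,0,0,1.6,0,0,0],[1,0,0,1.6,0,0,0]], "squeeze": 28}}

```text
t: 20.32
tool_pos: [0.5985, 0.2917, 0.1717]
orientation: [2.221, 2.221, 0.004]
force: [0.0, 0.5, -1.8]
opening: 0.0355
```

```bash
python3 - <<'E'
from h import *
q=st()["tool_pos"]
s=robot.read_camera("side")
crop(s,"s15",195,210,285,310,6)
E
```

```text
t 20.32 pos [0.5985 0.2917 0.1717] zax [ 0.0028  0.0011 -1.    ] yaxis [1.     0.     0.0028] open 0.0355 F [ 0.03  0.53 -1.8 ]
```

View pics/s15.png

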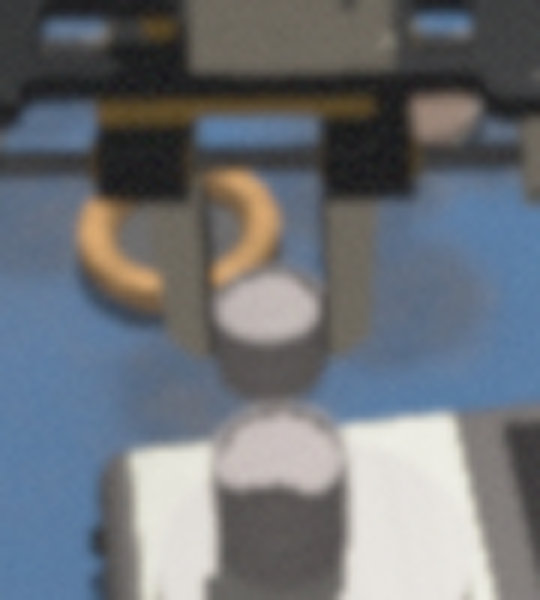

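Emit:
{"name": "drive_tool", "arguments": {"increments": [[1,0.05,-0.3,0,0,0,0],[1,0.1,-0.9,0,0,0,0],[1,0.25,-1.8,0,0,0,0],[1,0.4,-2.9,0,0,0,0],[1,0.6,-4.1,0,0,0,0],[1,0.75,-5.4,0,0,0,0],[1,0.95,-6.8,0,0,0,0],[1,1.15,-8.2,0,0,0,0],[1,1.3,-9.6,0,0,0,0],[1,1.5,-11,0,0,0,0],[1,1.7,-12.3,0,0,0,0],[1,1.9,-13.5,0,0,0,0],[1,2,-14.5,-0.2,0,0,0],[1,2.1,-15.2,-0.6,0,0,0],[1,2.18,-15.6,-1.3,0,0,0],[1,2.18,-15.76,-2.1,0,0,0],[1,2.18,-15.76,-2.9,0,0,0],[1,2.18,-15.76,-3.6,0,0,0],[1,2.18,-15.76,-4,0,0,0],[1,2.18,-15.76,-4.15,0,0,0]]}}

```text
t: 22.03
tool_pos: [0.6498, -0.1033, 0.0631]
orientation: [-2.22, -2.218, 0.004]
force: [-0.6, 0.3, -2.0]
opening: 0.0352
```

Emit:
{"name": "drive_tool", "arguments": {"increments": [[1,0,0,0,0,0,0],[1,0,0,0,0,0,0]]}}

```text
t: 22.2
tool_pos: [0.6525, -0.103, 0.067]
orientation: [2.221, 2.221, 0.001]
force: [0.8, 0.1, -1.7]
opening: 0.0356
```

```bash
python3 - <<'E'
from h import *
q=st()["tool_pos"]
s=robot.read_camera("side")
crop(s,"s16",195,160,260,225,10)
E
```

```text
t 22.20 pos [ 0.6525 -0.103   0.067 ] zax [ 8.e-04 -3.e-04 -1.e+00] yaxis [ 1.e+00 -0.e+00  8.e-04] open 0.0356 F [ 0.77  0.07 -1.68]
```

View pics/s16.png

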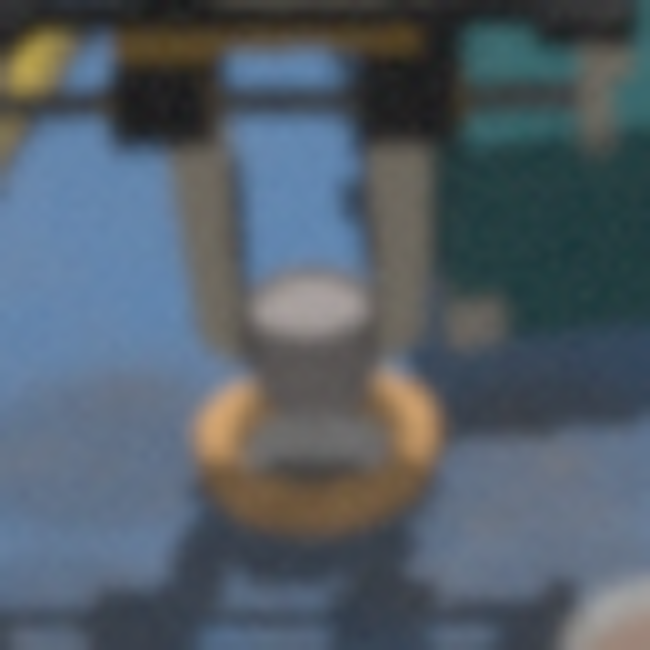

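Emit:
{"name": "drive_tool", "arguments": {"increments": [[1,0,0,-0.15,0,0,0],[1,0,0,-0.35,0,0,0],[1,0,0,-0.55,0,0,0],[1,0,0,-0.72,0,0,0],[1,0,0,-0.83,0,0,0],[1,0,0,-0.9,0,0,0],[1,0,0,-0.95,0,0,0],[1,0,0,-0.95,0,0,0],[1,0,0,-0.95,0,0,0]]}}

```text
t: 23.0
tool_pos: [0.6523, -0.1027, 0.0425]
orientation: [2.221, 2.221, 0.0]
force: [1.1, 0.4, -2.4]
opening: 0.0351
```

```bash
python3 - <<'E'
from h import *
q=st()["tool_pos"]
s=robot.read_camera("side")
crop(s,"s17",195,160,260,225,10)
E
```

```text
t 23.00 pos [ 0.6523 -0.1027  0.0425] zax [ 3.e-04 -1.e-04 -1.e+00] yaxis [1.e+00 0.e+00 3.e-04] open 0.0351 F [ 1.06  0.45 -2.44]
```

View pics/s17.png

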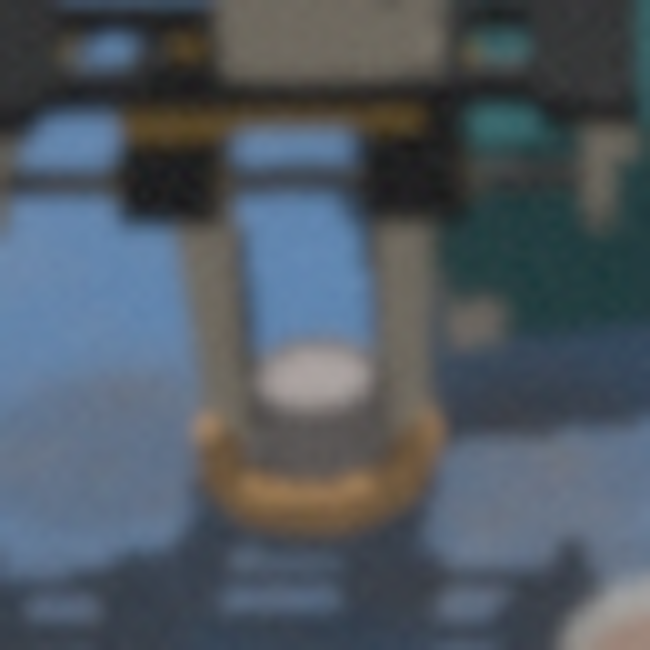

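Emit:
{"name": "drive_tool", "arguments": {"increments": [[1,0,0,-0.02,0,0,0],[1,0,0,-0.03,0,0,0],[1,0,0,-0.03,0,0,0],[0.61,0,0,-0.03,0,0,0],[0.58,0,0,-0.03,0,0,0],[0.54,0,0,-0.03,0,0,0],[0.5,0,0,-0.03,0,0,0],[0.5,0,0,0,0,0,0],[0.5,0,0,0.3,0,0,0],[0.5,0,0,0.8,0,0,0],[0.5,0,0,1.5,0,0,0],[0.5,0,0,2.3,0,0,0],[0.5,0,0,3.2,0,0,0],[0.4,0,0,3.6,0,0,0],[0.3,0,0,3.6,0,0,0]]}}

```text
t: 24.3
tool_pos: [0.6547, -0.1032, 0.1374]
orientation: [2.217, 2.217, 0.006]
force: [0.4, 0.1, 0.6]
opening: 0.0555
```

```bash
python3 - <<'E'
from h import *
q=st()["tool_pos"]
s=robot.read_camera("side")
overlay(s,"s18",195,165,260,225,10,[(circ(.6528,-.1027,.034,.018),(0,0,255))])
E
```

```text
t 24.30 pos [ 0.6547 -0.1032  0.1374] zax [ 0.0072 -0.0017 -1.    ] yaxis [1.     0.     0.0072] open 0.0555 F [0.43 0.12 0.63]
```

View pics/s18.png

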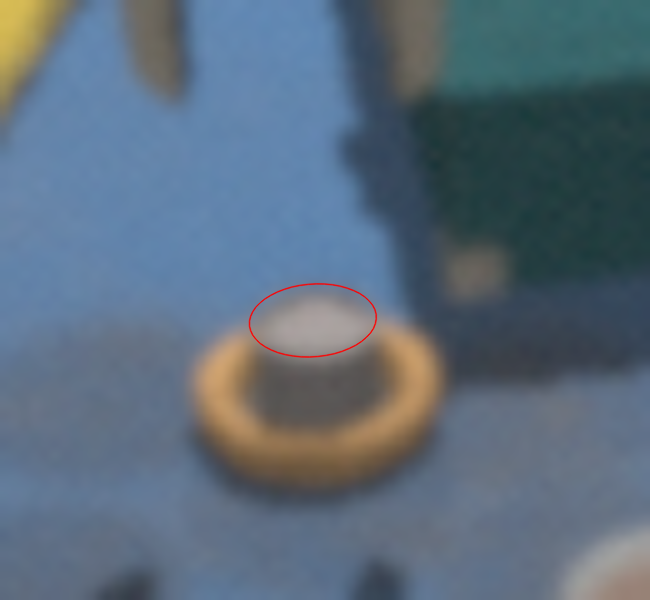

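Emit:
{"name": "drive_tool", "arguments": {"increments": [[0.1,-0.05,0.3,0.4,0,0,0],[0.1,-0.1,0.9,0.8,0,0,0],[0.1,-0.25,1.8,0.8,0,0,0],[0.1,-0.4,2.9,0.8,0,0,0],[0.1,-0.6,4.1,0.8,0,0,0],[0.1,-0.75,5.4,0.8,0,0,0],[0.1,-0.95,6.8,0.8,0,0,0],[0.1,-1.15,8.2,0.8,0,0,0],[0.1,-1.3,9.6,0.8,0,0,0],[0.1,-1.5,11,0.8,0,0,0],[0.1,-1.7,12.3,0.8,0,0,0],[0.1,-1.9,13.5,0.8,0,0,0],[0.1,-2,14.5,0.8,0,0,0],[0.1,-2.1,15.2,0.8,0,0,0],[0.1,-2.18,15.6,0.8,0,0,0],[0.1,-2.18,15.76,0.5,0,0,0],[0.1,-2.18,15.76,0,0,0,0],[0.1,-2.18,15.76,-0.3,0,0,0],[0.1,-2.18,15.76,-0.3,0,0,0],[0.1,-2.18,15.76,-0.3,0,0,0]]}}

```text
t: 26.02
tool_pos: [0.597, 0.2898, 0.1231]
orientation: [-2.222, -2.219, 0.005]
force: [-0.7, 0.6, 0.3]
opening: 0.0835
```

```bash
python3 - <<'E'
from h import *
q=st()["tool_pos"]
s=robot.read_camera("side")
overlay(s,"s19",200,240,280,310,9,[(circ(q[0],q[1],.0955,.023),(0,0,255))])
E
```

```text
t 26.02 pos [0.597  0.2898 0.1231] zax [-0.0029 -0.0013 -1.    ] yaxis [ 1.     -0.0015 -0.0029] open 0.0835 F [-0.73  0.61  0.3 ]
```

View pics/s19.png

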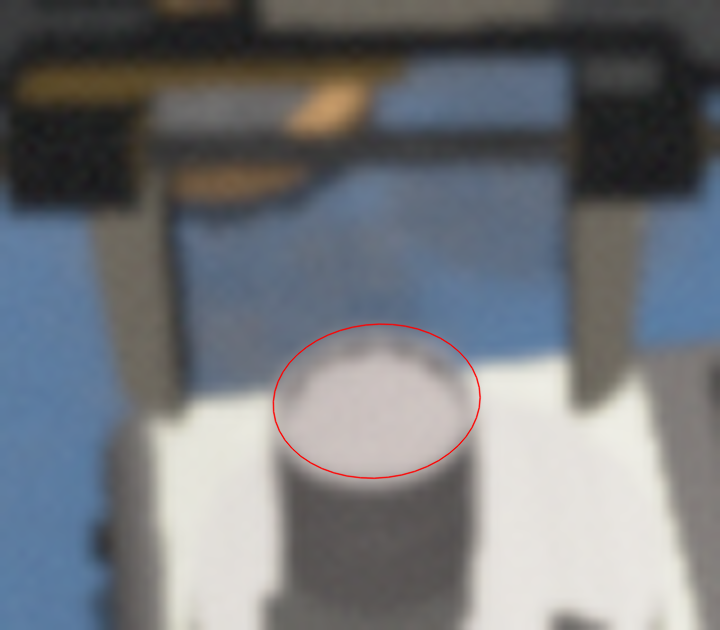

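Emit:
{"name": "drive_tool", "arguments": {"increments": [[0.1,0,0.03,-0.2,0,0,0],[0.1,0,0.03,-0.5,0,0,0],[0.1,0,0.03,-0.8,0,0,0],[0.1,0,0.03,-1.1,0,0,0],[0.1,0,0.03,-1.25,0,0,0],[0.15,0,0.03,-1.28,0,0,0],[0.2,0,0.03,-1.28,0,0,0],[0.27,0,0.03,-1.28,0,0,0],[0.33,0,0.03,-1.28,0,0,0],[0.38,0,0.03,-1.28,0,0,0],[0.42,0,0.03,-1.28,0,0,0],[0.46,0,0.03,-1.28,0,0,0],[0.5,0,0.03,-1.28,0,0,0],[0.54,0,0.03,-1.28,0,0,0],[0.58,0,0.03,-1.28,0,0,0],[0.58,0,0.03,-1.28,0,0,0]], "squeeze": 10}}

```text
t: 27.4
tool_pos: [0.5978, 0.2921, 0.0931]
orientation: [2.221, 2.221, 0.001]
force: [1.0, 0.9, 0.3]
opening: 0.0458
```

Emit:
{"name": "drive_tool", "arguments": {"increments": [[1,0,0,0,0,0,0],[1,0,0,0,0,0,0],[1,0,0,0,0,0,0],[1,0,0,0,0,0,0],[1,0,0,0.05,0,0,0],[1,0,0,0.15,0,0,0],[1,0,0,0.3,0,0,0],[1,0,0,0.5,0,0,0],[1,0,0,0.8,0,0,0],[1,0,0,1.1,0,0,0],[1,0,0,1.3,0,0,0],[1,0,0,1.3,0,0,0],[1,0,0,1.3,0,0,0]], "squeeze": 45}}

```text
t: 28.48
tool_pos: [0.5981, 0.2923, 0.1264]
orientation: [2.221, 2.221, 0.002]
force: [0.1, -0.6, -5.0]
opening: 0.0453
```

```bash
python3 - <<'E'
from h import *
q=st()["tool_pos"]
s=robot.read_camera("side")
crop(s,"s20",195,220,285,320,6)
E
```

```text
t 28.48 pos [0.5981 0.2923 0.1264] zax [ 1.5e-03  6.0e-04 -1.0e+00] yaxis [ 1.     -0.      0.0015] open 0.0453 F [ 0.1  -0.62 -5.  ]
```

View pics/s20.png

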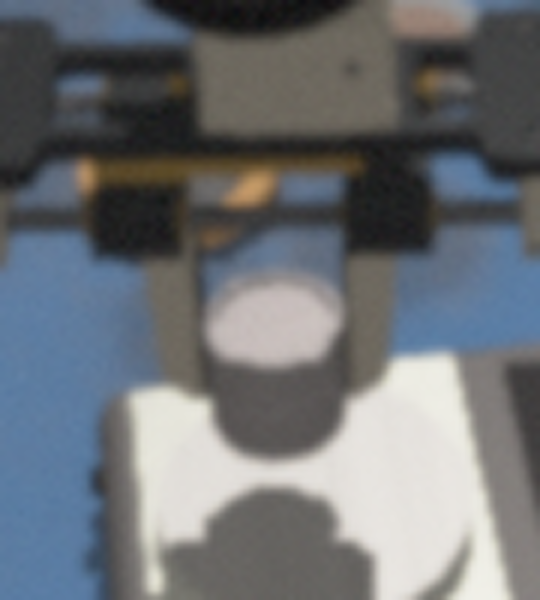

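Emit:
{"name": "drive_tool", "arguments": {"increments": [[1,0.05,-0.2,0,0,0,0],[1,0.15,-0.6,0,0,0,0],[1,0.3,-1.2,0,0,0,0],[1,0.5,-2,0,0,0,0],[1,0.7,-2.9,0,0,0,0],[1,0.95,-3.9,0,0,0,0],[1,1.2,-4.9,0,0,0,0],[1,1.4,-5.8,0,0,0,0],[1,1.6,-6.6,0,0,0,0],[1,1.8,-7.3,0,0,0,0],[1,1.95,-7.9,0,0,0,0],[1,2.02,-8.24,-0.1,0,0,0],[1,2.02,-8.24,-0.4,0,0,0],[1,2.02,-8.24,-0.9,0,0,0],[1,2.02,-8.24,-1.4,0,0,0],[1,2.02,-8.24,-1.8,0,0,0],[1,2.02,-8.24,-2.05,0,0,0],[1,2.02,-8.24,-2.05,0,0,0],[1,2.02,-8.24,-2.05,0,0,0]]}}

```text
t: 30.12
tool_pos: [0.6474, 0.0867, 0.0731]
orientation: [-2.22, -2.222, 0.002]
force: [-0.1, -0.2, -4.6]
opening: 0.0452
```

```bash
python3 - <<'E'
from h import *
q=st()["tool_pos"]
s=robot.read_camera("side")
crop(s,"s21",185,190,265,270,8)
E
```

```text
t 30.12 pos [0.6474 0.0867 0.0731] zax [-1.8e-03 -1.0e-04 -1.0e+00] yaxis [ 1.0e+00  9.0e-04 -1.8e-03] open 0.0452 F [-0.06 -0.22 -4.63]
```

View pics/s21.png

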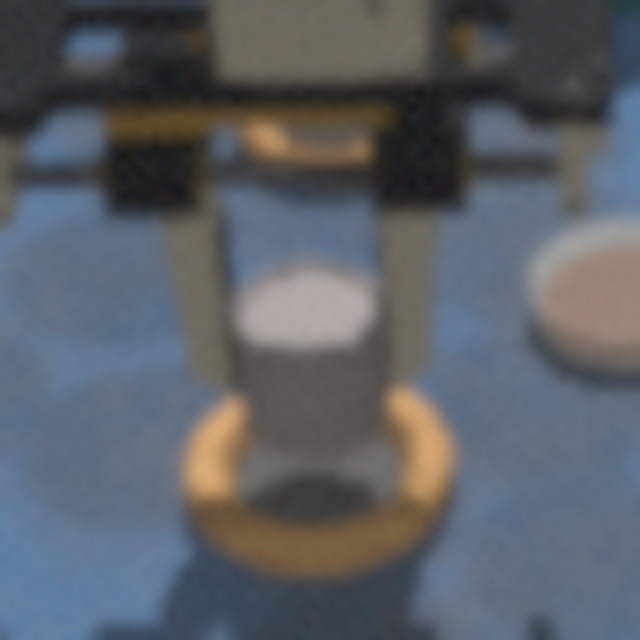

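Emit:
{"name": "drive_tool", "arguments": {"increments": [[1,0,0,-0.15,0,0,0],[1,0,0,-0.35,0,0,0],[1,0,0,-0.55,0,0,0],[1,0,0,-0.75,0,0,0],[1,0,0,-0.9,0,0,0],[1,0,0,-0.98,0,0,0],[1,0,0,-1.02,0,0,0],[1,0,0,-1.02,0,0,0],[1,0,0,-1.02,0,0,0]]}}

```text
t: 30.92
tool_pos: [0.6483, 0.0861, 0.0488]
orientation: [2.221, 2.221, 0.0]
force: [0.4, -0.1, -5.3]
opening: 0.0455
```

```bash
python3 - <<'E'
from h import *
q=st()["tool_pos"]
E
```

```text
t 30.92 pos [0.6483 0.0861 0.0488] zax [ 2.e-04 -0.e+00 -1.e+00] yaxis [ 1.e+00 -0.e+00  2.e-04] open 0.0455 F [ 0.4  -0.14 -5.33]
```

Still carrying the full weight; lower a little further in steps.

Emit:
{"name": "drive_tool", "arguments": {"increments": [[1,0,0,-0.03,0,0,0],[1,0,0,-0.06,0,0,0],[1,0,0,-0.08,0,0,0],[1,0,0,-0.08,0,0,0],[1,0,0,-0.08,0,0,0]]}}

```text
t: 31.33
tool_pos: [0.6481, 0.0861, 0.0466]
orientation: [-2.221, -2.221, 0.0]
force: [0.5, -0.8, -4.6]
opening: 0.0451
```

Emit:
{"name": "drive_tool", "arguments": {"increments": [[1,0,0,-0.02,0,0,0],[1,0,0,-0.04,0,0,0],[1,0,0,-0.04,0,0,0],[1,0,0,-0.04,0,0,0]]}}

```text
t: 31.67
tool_pos: [0.6483, 0.0861, 0.0461]
orientation: [2.221, 2.221, 0.0]
force: [-2.2, -0.1, -1.5]
opening: 0.0456
```

Force dropped from −5 to −1.5 N: the floor is carrying it. Release.

Emit:
{"name": "drive_tool", "arguments": {"increments": [[0.5,0,0,0,0,0,0],[0.47,0,0,0,0,0,0],[0.42,0,0,0,0,0,0],[0.36,0,0,0,0,0,0],[0.3,0,0,0,0,0,0],[0.3,0,0,0.1,0,0,0],[0.3,0,0,0.4,0,0,0],[0.3,0,0,0.9,0,0,0],[0.3,0,0,1.6,0,0,0],[0.3,0,0,2.4,0,0,0],[0.3,0,0,3.2,0,0,0],[0.3,0,0,4,0,0,0],[0.3,0,0,5,0,0,0],[0.3,0,0,6,0,0,0],[0.3,0,0,6,0,0,0],[0.3,0,0,6,0,0,0]]}}

```text
t: 33.0
tool_pos: [0.6499, 0.0863, 0.1997]
orientation: [2.218, 2.219, 0.007]
force: [-0.3, 0.5, -0.4]
opening: 0.0653
```

```bash
python3 - <<'E'
from h import *
q=st()["tool_pos"]
s=robot.read_camera("side")
R=(0,0,255)
overlay(s,"s22",195,180,325,270,6,[(circ(.6484,.086,.0485,.023),R),(circ(.6528,-.1027,.034,.018),R),(circ(.4618,.096,.0295,.014),R),(circ(.459,-.066,.027,.01),R)])
E
```

```text
t 33.00 pos [0.6499 0.0863 0.1997] zax [ 6.2e-03  3.0e-04 -1.0e+00] yaxis [1.     0.     0.0062] open 0.0653 F [-0.26  0.47 -0.42]
```

View pics/s22.png

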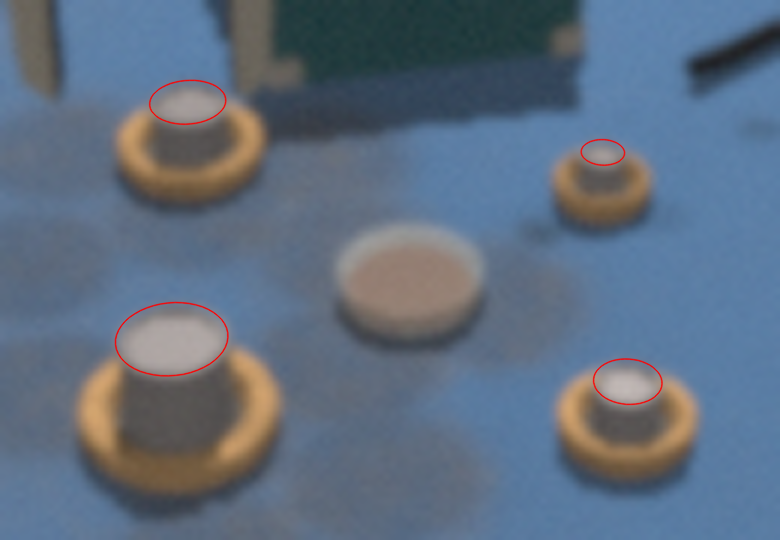

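Emit:
{"name": "drive_tool", "arguments": {"increments": [[0.3,0,0,0,0,0,0],[0.3,0,0,0,0,0,0],[0.3,0,0,0,0,0,0],[0.3,0,0,0,0,0,0]]}}

```text
t: 33.38
tool_pos: [0.6476, 0.0861, 0.1945]
orientation: [-2.221, -2.221, 0.002]
force: [0.1, 0.1, -0.6]
opening: 0.0652
```

```bash
python3 - <<'E'
from h import *
st(); print(robot.close_job())
E
```

```text
t 33.38 pos [0.6476 0.0861 0.1945] zax [-1.9e-03 -1.0e-04 -1.0e+00] yaxis [ 1.      0.     -0.0019] open 0.0652 F [ 0.13  0.06 -0.59]
the job is handed in; nothing more can be done
None
```

I moved all four weights from the pile, top down, each into its own cup, smallest to largest. I handed the job in at 33.4 s with the gripper empty and well clear. The hand-in reports no verdict, so the result rests on my own checks.

- **Placement:** in the last side picture, all four stand upright in their own cups, and their rims match the predicted positions to about 1–2 mm.
- **Lowering:** I let go of weights 1–3 with their undersides, worked out from the tool height, within about 1 mm of the well floor. Weight 4's load clearly passed to the floor before release, dropping from about 5 N to 1.5 N.
- **Balance:** the tool force readings showed no contact with it.
- **Disagreement:** the two cameras and the tool differed by about 1–2 mm. I corrected the grasps by comparing the fingers with the weights in the pictures.
- **Not checked:** I took no last top view, so the final check is from the side camera only.

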